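# Dry the washed tools: load the carriage, hitch the draw hook, run it home

### The job

Put the washed hand tools that lie about the drying cabinet (pliers, ring clamp, screwdriver, tweezers, whichever are there) flat into the tray of its drawn-out carriage, take the draw hook out of its rest and push its mouth down onto the carriage's cross pin until the spring latch snaps shut beneath the pin. With tools and hook in place push the carriage straight in until its front panel shuts against the cabinet, then flip the switch on the roof over to the far side. Leave the hook latched on the pin, and do not disturb the flux bottle or the steel dapping block.

Things in the scene. Friction and masses are not known exactly. Their poses are not given: they have to be found in the camera images.
- dryer: Drying cabinet, fixed: low grey box (172 deep, 272 wide, 98 mm high) behind a base with guide strips. Origin on the bench under the pin of the drawn-out carriage; x runs along the guides into the cabinet, z up. Its face is at x = 213 mm; the opening is 244 wide, its top 74 mm above the bench.
- carriage: Loose carriage (0.9 kg): tray, grey front panel (256 wide, top 78 mm above the bench) and, robot-side, a tongue with the pin bracket. Origin under the pin, 14 mm above the bench; axes as the cabinet's. x in the cabinet's frame: 0 to 6 mm drawn out, 178 mm home. A 60 mm key in the centre channel guides it: it binds if pushed 40 mm or more off its centre line; at the pin or hook it takes 3 to 8 N.
- pin (a point): Centre of the carriage's steel cross pin: 10 mm thick, along the carriage's y, 58.5 mm above the bench, 30 mm before the front panel. It spans 22 mm between two upright cheeks (40 mm long in x), whose tops, 87 mm above the bench, flare out to about 40 mm to guide the hook in. 24 mm ahead of the pin a shoulder plate (top 90 mm high) stops the hook tilting forward; floor 39.5 mm below the pin.
- tray (a point): Centre of the tray's inner floor, 19 mm above the bench (axes as the carriage's). Inside 140 mm in x, 226 mm in y; three walls rise 18 mm above the floor, the panel (at x = -70) 59 mm. Long tools fit only along y; they may lie on one another, up to 45 mm above the floor in all.
- hook: Draw hook (0.2 kg): steel fork 40 (x) x 18 (y) mm, mouth down, black handle up, standing in its rest. Origin: centre of the pin when seated; z up, y along the pin; either way round fits. Slot 17 mm wide in x, open along y, ends 5 mm above the origin; flared tips (mouth 31 mm) 37 mm below. Grip the handle, 22 (x) x 18 (y) mm, 30 to 79 mm above the origin. Stands by itself when latched.
- latch (a joint): The hook's sprung latch in rad, a brass flap across the mouth 24 mm below the hook's origin: 0 shut, up to 1.45 pushed in. The pin pushes it inward as the hook goes down (4 N to start, up to 12 N); it springs back to 0 beneath the pin when the hook is fully down. Then the hook cannot be lifted off.
- hook_rest: The hook's rest, fixed: small open-topped wooden pocket, 66 x 44 x 36 mm, in which the hook stands (lift it straight up by 50 mm). Origin at the centre of its underside, z up; the hook's origin is 42 mm above it, axes as the rest's.
- dryer_switch (a joint): Toggle switch on the cabinet's roof, in rad: 0 off (leaning out toward the robot), 0.9 on (leaning to the far side). It stays where it is left; about 1.5 N at the knob moves it.
- switch_tip (a point): Centre of the switch's black knob (19 mm ball) on a 46 mm lever pivoted 106 mm above the bench at x = 235, y = 50 mm in the cabinet's frame; off, the knob is 20 mm before and 41 mm above the pivot. Push it along the cabinet's +x by about 42 mm.
- pliers_flat: Red-handled flat-nose pliers, 48 x 157 x 12 mm, lying flat. Origin: centre of its outline, on its underside (z up). Length along its y: jaws at -y, the two spread handles at +y; 25 mm from the origin to +y the handles can be taken across x (48 mm wide, rigid).
- ring_clamp: Wooden ring clamp with a brass-banded waist, 30 x 134 x 24 mm, lying flat. Origin: centre of its outline, underside (z up). Length along its y. Take it across x (30 mm wide) at the origin.
- screwdriver: Flat screwdriver, 20 x 157 x 18 mm. Origin: centre of its outline, underside (z up). Length along its y: orange handle (20 mm thick) from 0 to +78 mm, thin shaft to -y. Take the handle across x, 15 mm from the origin.
- tweezers: Steel tweezers lying on edge, 14 x 126 x 9 mm. Origin: centre of the outline, underside (z up), length along y. Take them across x, 10 mm to +y from the origin (14 mm wide, rigid).
- flux_bottle: Bystander: glass bottle with brushes in it, 42 x 47 x 133 mm, standing; origin at the centre of its underside.
- dapping_block: Bystander: steel cube with round hollows, 45 mm; origin at the centre of its underside.

How it is judged:
By the outcome, as a careful person would: the job done as asked, in the order asked, and still so for the second after the job is handed in, with the robot touching nothing.
Of pliers_flat, ring_clamp, screwdriver, tweezers only 2 to 4 are there at a start; the rules pass over those that are not, and their reading is None.
At some moment in a run one of pliers_flat, ring_clamp, tweezers may be knocked a few centimetres aside while the robot is not near it.
It also fails if it takes over 210 s, if anything falls off the work surface, if the arm or the gripper's body presses on something with over 40 N, if the wrist force passes 120 N, or if a joint passes its speed limit or range.

### The arm

A 6-joint arm with a two-finger parallel gripper is mounted at the origin on a cart in front of the work surface, level with it; the furniture and walls round the work are solid. World frame = base frame: x ahead of the robot, y to its left, z up, the work surface at z = 0. Lengths are in m, angles in degrees, forces in N, time in s.
With the tool pointing down it reaches from about 0.325 to 0.85 m from the base axis. Payload 4.4 kg.
Tool frame: the origin (TCP) lies between the finger pads; the fingertips stand 17 mm ahead of it and the grasp point (between the pads) lies 2 mm behind it (tips_ahead is the distance from the TCP to the fingertips, in m); z points along the fingers, y is the direction in which the jaws open and shut (so a half turn about z gives the same grasp; the last joint's range is limited). The gripper opens to 94 mm and grips with 3 to 60 N. Pads are 16 mm wide; open, the fingers measure 119 mm over their backs; the gripper's body (75 mm by 177 mm) begins 78 mm behind the grasp point.
Start: joints at [67.981, 11.837, 88.321, -0, 79.842, -8.623], TCP at [0.133, 0.559, 0.222] pointing down, gripper open.
Joint ranges: [-156.59, 156.59], [-49.26, 127.26], [12.9, 141.05], [-63.56, 243.56], [4.71, 150.69], [-161.64, 161.64]. Speed limits (degrees/s): [159.86, 159.86, 180, 180, 180, 180].

### API

Orientations are given as a 3x3 rotation matrix whose columns are the frame's x, y, z axes.
In Python, from cell import * gives the robot as it stands.
- The arm moves only by the tool drive_tool, never from a script. Its argument "motion" is a list that holds one entry, the list of rows, each a list of 7 numbers: the opening, from -1 (shut) to 1 (fully open), then the shift along the tool's x, y, z in cm, then the turn, a rotation vector about the tool's x, y, z in rad. In form: [[[grip, x, y, z, rx, ry, rz], ...]]. A call has 1 to 12 rows; each row shifts and turns the pose as measured when the row begins, along the tool's axes as they then stand; what a row does not reach is not made up. A row lasts 1/12 s, in which the tool goes at most 41.7 mm and 7.16 degrees, less where a joint would pass 70% of its speed; a pose out of reach is approached as far as the arm can. A call with a gripper value outside its range is refused whole. The fingers move at their own pace and stop on an object; "squeeze" is the grip in N (left out, the last holds). Time passes only in rows, so rows that do not move let the fingers close. It gives the time, the measured TCP pose, the force and the opening at its end, in the units of the state.
- sense(): the state, without advancing time (a new reading comes with each control period).
- capture(name): name is "side" or "top" or "wrist"; returns a dict with "frame" (480x640x3 uint8, red, green, blue), "camera_matrix" (3x3 intrinsics, pixels), "camera_from_world" (4x4, takes a point from world to camera coordinates); the wrist camera has in their place "mount" (4x4, takes a point from camera to tool coordinates, whose origin is the TCP and whose axes are the flange's). Camera axes: x right, y down, z forward; pixel columns grow to the right and rows downward; lengths in m; the calibration is good to about 2 mm. A picture is of the moment at which its call begins: read the wrist's pose just before it. There is no depth.
- sign_off(): hands the job in, once; it reports no verdict.
The state is a dict: "clock": time; "q": joint angles; "qd": joint speeds; "tau": joint torques, N m; "tool_pos": TCP position; "orientation": TCP orientation; "ft_force": force on the tool from outside, world axes, zero at the start; "torque": the same for the moment, N m; "width": finger opening in m.
Only numpy, scipy, OpenCV 4.12 (cv2) and the standard library are available. Lean on these libraries where they do the work, as an engineer would, in place of code of your own. Each camera call takes 0.05 s, during which the arm holds its last target.

## Working session

There is one attempt and no reset: what is moved stays moved. The work goes in short steps, Python scripts to look and compute and a tool call to move; the robot and the scene stay as the last step left them, time stands still between calls to the robot, and variables do not carry over. Pictures are saved under pics/ and viewed, and the job is handed in when it is done.

Besides the shell and the picture viewer there is one more tool, called after "Emit:" as name([rows], argument=value, ...), one row to a line, values as JSON. drive_tool: Moves the arm, as the interface text tells. Its arguments: {"type":"object","properties":{"motion":{"type":"array"},"squeeze":{"type":"number"}},"required":["motion"]}

```bash
ls; mkdir -p pics
cat > h.py <<'E'
import numpy as np, cv2
from cell import *
def snap(n,f):
    s=sense(); c=capture(n); cv2.imwrite('pics/'+f+'.png',c['frame'][:,:,::-1]); 
    K=np.array(c['camera_matrix'])
    if 'mount' in c:
        T=np.eye(4);T[:3,:3]=np.array(s['orientation']);T[:3,3]=s['tool_pos']
        W=T@np.array(c['mount'])
    else: W=np.linalg.inv(np.array(c['camera_from_world']))
    np.savez('pics/'+f+'.npz',K=K,W=W); return c['frame'],K,W
def load(f):
    d=np.load('pics/'+f+'.npz'); return cv2.imread('pics/'+f+'.png')[:,:,::-1],d['K'],d['W']
def ray(K,W,u,v):
    d=W[:3,:3]@(np.linalg.inv(K)@np.array([u,v,1.])); return W[:3,3],d/np.linalg.norm(d)
def onz(K,W,u,v,z):
    o,d=ray(K,W,u,v); return o+d*(z-o[2])/d[2]
def proj(K,W,p):
    C=np.linalg.inv(W); q=K@(C[:3,:3]@np.array(p)+C[:3,3]); return q[:2]/q[2]
E
python3 - <<'E'
from h import *
s=sense(); print(s)
for n in ('side','top','wrist'):
    f,K,W=snap(n,n+'0'); print(n,K.round(1).tolist(),W.round(3).tolist())
E
```

```text
pics
{'clock': 0.0, 'q': array([ 6.79805856e+01,  1.18838028e+01,  8.84031882e+01,  1.10115638e-03,
        7.98401744e+01, -8.62196400e+00]), 'qd': array([ 0.01343816, -0.05768015, -0.05835815, -0.05739899, -0.0309255 ,
       -0.01146235]), 'tau': array([-4.84871380e-04, -3.70895004e+01, -2.81410593e+01,  6.95807207e-02,
        3.65311035e-02, -1.77720699e-04]), 'tool_pos': array([0.1329399 , 0.55864871, 0.22130852]), 'orientation': array([[-9.72785250e-01,  2.31707002e-01, -8.49656828e-04],
       [ 2.31708294e-01,  9.72783153e-01, -2.05046738e-03],
       [ 3.51424198e-04, -2.19153696e-03, -9.99997537e-01]]), 'ft_force': array([-0.32647743,  0.2085883 ,  0.17962512]), 'torque': array([-0.03670937, -0.04431133, -0.02585724]), 'width': 0.09424710791311795}
side [[547.9, 0.0, 315.4], [0.0, 547.9, 237.5], [0.0, 0.0, 1.0]] [[0.923, -0.175, 0.342, 0.143], [-0.384, -0.409, 0.828, -1.073], [-0.004, -0.896, -0.445, 0.708], [0.0, 0.0, 0.0, 1.0]]
top [[508.3, 0.0, 326.0], [0.0, 508.3, 231.2], [0.0, 0.0, 1.0]] [[-0.007, -0.996, 0.083, 0.469], [-1.0, 0.007, -0.001, 0.034], [0.001, -0.083, -0.997, 1.564], [0.0, 0.0, 0.0, 1.0]]
wrist [[370.5, 0.0, 316.6], [0.0, 370.5, 228.6], [0.0, 0.0, 1.0]] [[0.232, 0.935, 0.269, 0.054], [0.973, -0.222, -0.065, 0.579], [-0.001, 0.276, -0.961, 0.383], [0.0, 0.0, 0.0, 1.0]]
```

View pics/side0.png

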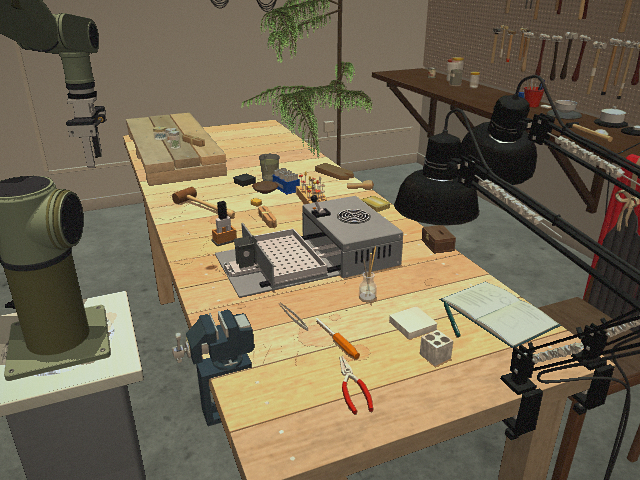

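View pics/top0.png

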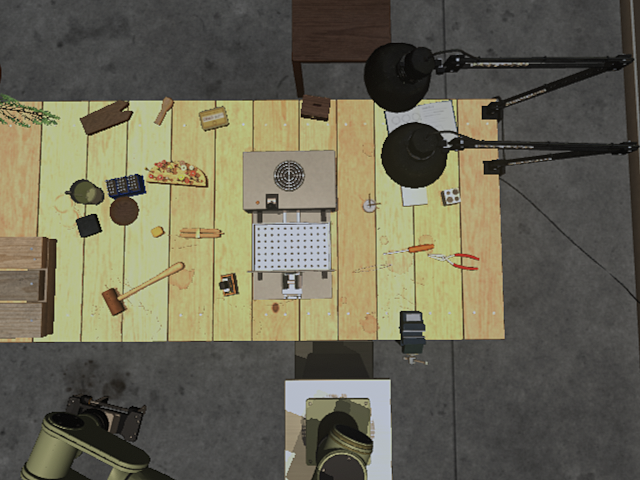

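View pics/wrist0.png

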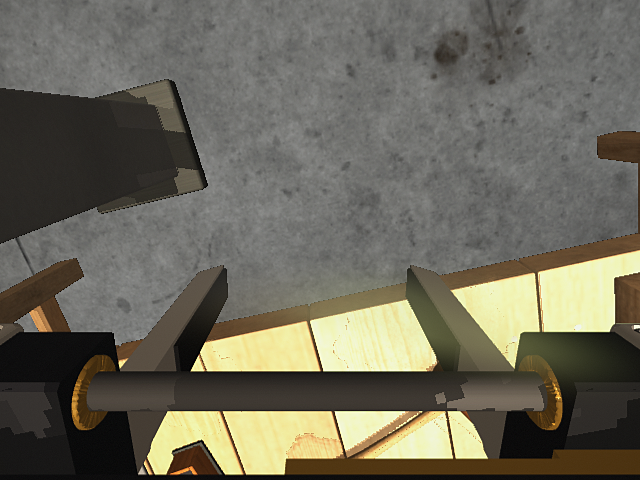

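The top view shows the cabinet at (290,180), carriage at (292,250) with the pin at (291,283), hook in its rest at (229,285), ring clamp at (200,233), screwdriver at (410,249) and pliers at (458,261). The side view shows tweezers at (293,316). I'll zoom in next.

Run:
```python
from h import *
f,K,W=load('top0')
cv2.imwrite('pics/c1.png',cv2.resize(f[130:330,160:340],None,fx=4,fy=4,interpolation=2)[:600*2,:,::-1][:, :][:800:1][:, :][::1][0:800][:,0:720][:600])
cv2.imwrite('pics/c1.png',cv2.resize(f[185:325,170:350,::-1],None,fx=4.2,fy=4.2,interpolation=2))
cv2.imwrite('pics/c2.png',cv2.resize(f[170:310,330:500,::-1],None,fx=4.2,fy=4.2,interpolation=2))
f,K,W=load('side0')
cv2.imwrite('pics/c3.png',cv2.resize(f[190:310,200:400,::-1],None,fx=4,fy=4,interpolation=2))
for n,u,v,z in [('pin',291,283,.0585),('hook',229,285,.09),('clamp',200,233,.024),('sdr',410,249,.01),('pl',458,261,.006),('tw',375,268,.005),('panelL',254,268,.078),('panelR',331,270,.078)]:
    f,K,W=load('top0'); print(n,onz(K,W,u,v,z).round(3))
f,K,W=load('side0'); print('tw',onz(K,W,280,305,.005),onz(K,W,306,328,.005))
```

```text
pin [0.442 0.136 0.058]
hook [0.438 0.313 0.09 ]
clamp [0.595 0.415 0.024]
sdr [ 0.542 -0.225  0.01 ]
pl [ 0.505 -0.372  0.006]
tw [ 0.485 -0.117  0.005]
panelL [0.487 0.243 0.078]
panelR [0.479 0.018 0.078]
tw [ 0.47328181 -0.05705354  0.005     ] [ 0.49546571 -0.16381764  0.005     ]
```

View pics/c1.png

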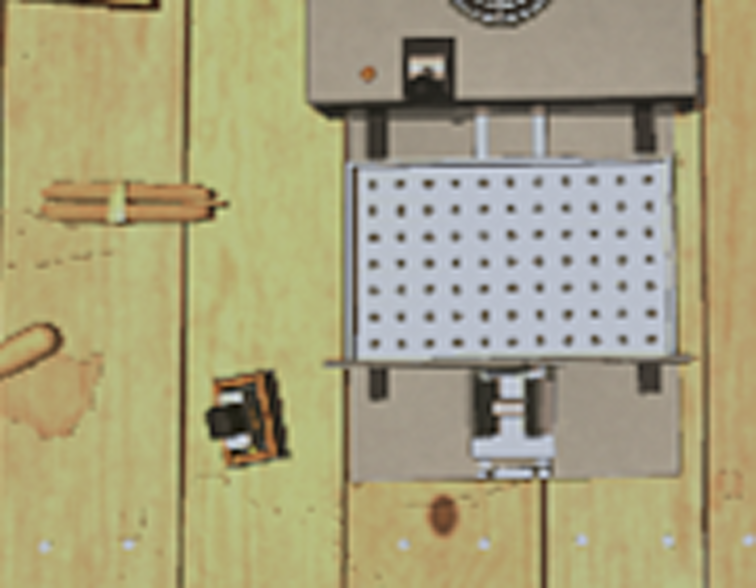

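View pics/c2.png

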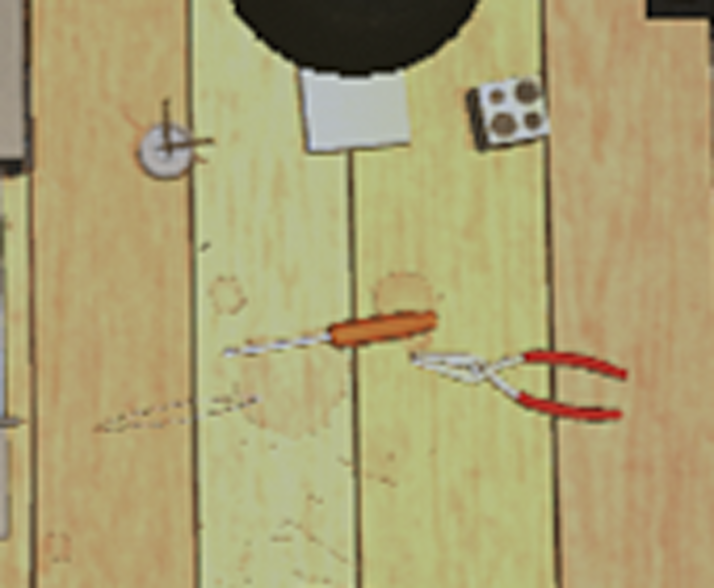

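View pics/c3.png

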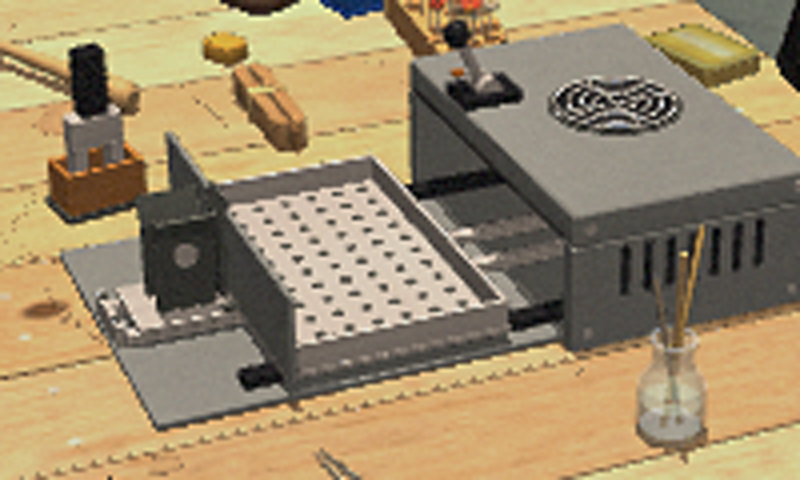

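```bash
cat >> h.py <<'E'
def yaw():
    R=np.array(sense()['orientation']); return np.degrees(np.arctan2(R[1,0],R[0,0]))
def need(p,yw=None,n=None):
    "print shift in tool axes (cm) after the turn, turn rz (rad, about tool z)"
    s=sense(); R=np.array(s['orientation']); d=np.array(p)-s['tool_pos']
    y=yaw(); 
    if yw is None: yw=y
    Rt=np.array([[np.cos(np.radians(yw)),np.sin(np.radians(yw)),0],[np.sin(np.radians(yw)),-np.cos(np.radians(yw)),0],[0,0,-1.]])
    rv=cv2.Rodrigues(R.T@Rt)[0].ravel()
    print('clock %.1f pos'%s['clock'],s['tool_pos'].round(4),'yaw %.1f'%y,'w %.3f'%s['width'],'F',s['ft_force'].round(1))
    print(' shift now-axes cm',(R.T@d*100).round(2),' target-axes',(Rt.T@d*100).round(2),'turn',rv.round(3),'dist',np.linalg.norm(d).round(3))
E
python3 - <<'E'
from h import *
f,K,W=load('top0')
def c1(u,v,z): return onz(K,W,170+(u+.5)/4.2-.5,185+(v+.5)/4.2-.5,z)
def c2(u,v,z): return onz(K,W,330+(u+.5)/4.2-.5,170+(v+.5)/4.2-.5,z)
def pr(n,a,b=None):
    if b is None: print(n,a.round(4)); return
    d=b-a; print(n,a.round(4),b.round(4),'mid',((a+b)/2).round(4),'len %.4f ang %.1f'%(np.linalg.norm(d[:2]),np.degrees(np.arctan2(d[1],d[0]))))
pr('panel',c1(692,360,.078),c1(326,363,.078))
pr('roof',c1(697,98,.098),c1(308,100,.098))
pr('base front',c1(682,473,.005),c1(349,481,.005))
pr('pin',c1(523,408,.0585),c1(492,408,.0585))
pr('tray far',c1(671,162,.037),c1(350,165,.037))
pr('clamp',c1(218,206,.012),c1(41,202,.012))
pr('rest near',c1(277,457,.036),c1(268,373,.036)); pr('rest other',c1(229,463,.036),c1(215,380,.036))
pr('handle top c',c1(225,421,.121))
pr('sdr',c2(225,352,.01),c2(437,320,.01))
pr('pl',c2(412,359,.006),c2(624,393,.006)); 
pr('tw',c2(95,428,.005),c2(258,400,.005))
# TCP in wrist image
f,K,W=load('wrist0'); s=sense(); R=np.array(s['orientation'])
for dz in (0,.017,.1,.2): print(dz,proj(K,W,s['tool_pos']+R[:,2]*dz).round(0))
print((np.linalg.inv(np.vstack([np.c_[R,s['tool_pos']],[0,0,0,1]]))@W).round(3))
need([.485,-.112,.2],90)
E
```

```text
panel [0.4784 0.0083 0.078 ] [0.4781 0.2622 0.078 ] mid [0.4783 0.1352 0.078 ] len 0.2539 ang 90.1
roof [0.6589 0.0036 0.098 ] [0.6594 0.2726 0.098 ] mid [0.6592 0.1381 0.098 ] len 0.2690 ang 89.9
base front [0.3973 0.015  0.005 ] [0.3933 0.2563 0.005 ] mid [0.3953 0.1356 0.005 ] len 0.2413 ang 91.0
pin [0.4458 0.1268 0.0585] [0.446  0.1486 0.0585] mid [0.4459 0.1377 0.0585] len 0.0217 ang 89.6
tray far [0.6206 0.0215 0.037 ] [0.6201 0.2521 0.037 ] mid [0.6204 0.1368 0.037 ] len 0.2306 ang 90.1
clamp [0.5932 0.3517 0.012 ] [0.5971 0.4808 0.012 ] mid [0.5951 0.4163 0.012 ] len 0.1291 ang 88.3
rest near [0.4121 0.3031 0.036 ] [0.4716 0.31   0.036 ] mid [0.4418 0.3065 0.036 ] len 0.0599 ang 6.6
rest other [0.4081 0.3372 0.036 ] [0.4669 0.3477 0.036 ] mid [0.4375 0.3424 0.036 ] len 0.0598 ang 10.2
handle top c [0.4395 0.3232 0.121 ]
sdr [ 0.5293 -0.1425  0.01  ] [ 0.5515 -0.2973  0.01  ] mid [ 0.5404 -0.2199  0.01  ] len 0.1564 ang -81.8
pl [ 0.5234 -0.2792  0.006 ] [ 0.4975 -0.4331  0.006 ] mid [ 0.5105 -0.3562  0.006 ] len 0.1560 ang -99.5
tw [ 0.4749 -0.0475  0.005 ] [ 0.4944 -0.1665  0.005 ] mid [ 0.4846 -0.107   0.005 ] len 0.1206 ang -80.7
0 [314. 299.]
0.017 [314. 284.]
0.1 [315. 237.]
0.2 [315. 207.]
[[ 0.    -0.961 -0.277  0.081]
 [ 1.    -0.     0.     0.001]
 [-0.001 -0.277  0.961 -0.161]
 [ 0.     0.     0.     1.   ]]
clock 0.1 pos [0.133  0.5588 0.2216] yaw 166.6 w 0.094 F [ 0.4 -0.6 -0.1]
 shift now-axes cm [-49.78 -57.1    2.24]  target-axes [-67.08  35.2    2.16] turn [-2.000e-03  1.000e-03  1.337e+00] dist 0.758
```

Emit:
drive_tool([
  [[1,0,0,0,0,0,0.12],[1,0,0,0,0,0,0.12],[1,0,0,0,0,0,0.12],[1,0,0,0,0,0,0.12],[1,0,0,0,0,0,0.12],[1,0,0,0,0,0,0.12],[1,0,0,0,0,0,0.12],[1,0,0,0,0,0,0.12],[1,0,0,0,0,0,0.12],[1,0,0,0,0,0,0.1],[1,0,0,0,0,0,0]],
], squeeze=20)

```text
clock: 1.07
tool_pos: [0.1315, 0.5552, 0.2158]
orientation: [[-0.106, 0.994, -0.005], [0.994, 0.106, -0.012], [-0.011, -0.006, -1.0]]
ft_force: [0.4, -0.6, -0.1]
width: 0.0941
```

```bash
python3 -c "
from h import *
need([.485,-.107,.2],99.3)"
```

```text
clock 1.1 pos [0.1315 0.5552 0.2158] yaw 96.1 w 0.094 F [ 0.4 -0.6 -0.1]
 shift now-axes cm [-69.57  28.14   2.21]  target-axes [-71.06  24.18   1.58] turn [-0.006  0.011 -0.056] dist 0.751
```

Emit:
drive_tool([
  [[1,-3.8,1.4,-0.1,0,0,0],[1,-3.8,1.4,-0.1,0,0,0],[1,-3.8,1.4,-0.1,0,0,0],[1,-3.8,1.4,-0.1,0,0,0],[1,-3.8,1.4,0,0,0,0],[1,-3.8,1.4,0,0,0,0],[1,-3.8,1.4,0,0,0,0],[1,-3.8,1.4,0,0,0,0],[1,-3.8,1.4,0,0,0,0],[1,-3.8,1.4,0,0,0,0],[1,-3.8,1.4,0,0,0,0],[1,-3.8,1.4,0,0,0,0]],
])

```text
clock: 2.07
tool_pos: [0.3569, 0.1149, 0.2206]
orientation: [[-0.159, 0.987, -0.003], [0.987, 0.159, -0.012], [-0.012, -0.005, -1.0]]
ft_force: [0.5, 0.8, -0.6]
width: 0.0937
```

```bash
python3 -c "
from h import *
need([.485,-.107,.2],99.3)"
```

```text
clock 2.1 pos [0.3569 0.1149 0.2206] yaw 99.2 w 0.094 F [ 0.5  0.8 -0.6]
 shift now-axes cm [-23.92   9.12   2.29]  target-axes [-23.97   9.05   2.06] turn [-0.005  0.012 -0.002] dist 0.257
```

Emit:
drive_tool([
  [[1,-3.6,1.4,0.2,0,0,0],[1,-3.6,1.4,0.3,0,0.005,0],[1,-3.6,1.4,0.3,0,0.005,0],[1,-3.6,1.4,0.3,0,0,0],[1,-3.6,1.4,0.3,0,0,0],[1,-3.6,1.3,0.3,0,0,0],[1,-2,0.8,0,0,0,0],[1,0,0,0,0,0,0]],
])

```text
clock: 2.73
tool_pos: [0.4919, -0.1231, 0.2048]
orientation: [[-0.172, 0.985, 0.002], [0.985, 0.172, -0.004], [-0.004, 0.002, -1.0]]
ft_force: [-0.2, -0.7, 0.2]
width: 0.0943
```

```bash
python3 -c "
from h import *
need([.485,-.107,.2],99.3)
snap('wrist','w1');need([.485,-.107,.2],99.3)"
```

```text
clock 2.7 pos [ 0.4919 -0.1231  0.2048] yaw 99.9 w 0.094 F [-0.2 -0.7  0.2]
 shift now-axes cm [ 1.7  -0.4   0.47]  target-axes [ 1.7  -0.42  0.48] turn [0.002 0.004 0.01 ] dist 0.018
clock 2.8 pos [ 0.4908 -0.1215  0.2045] yaw 99.9 w 0.094 F [ 0.3  0.6 -0.2]
 shift now-axes cm [ 1.53 -0.32  0.45]  target-axes [ 1.52 -0.34  0.45] turn [0.    0.003 0.01 ] dist 0.016
```

View pics/w1.png

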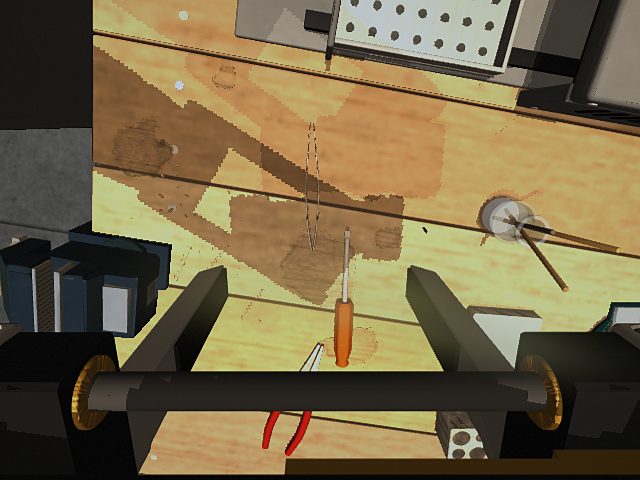

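Tweezers run from (311,123) to (313,250), the screwdriver from (347,227) to (343,365), and the tray is at the top.

```bash
python3 -c "
from h import *
f,K,W=load('w1')
a=onz(K,W,311,123,.005);b=onz(K,W,313,251,.005);d=a-b
print(a,b,(a+b)/2,np.linalg.norm(d),np.degrees(np.arctan2(d[1],d[0])))
e=onz(K,W,305,185,.008);g=onz(K,W,319.5,185,.008);print(e,g,np.linalg.norm(e-g))
c=(e+g)/2; print(c)
# tray corners inner: floor
print(onz(K,W,332,50,.078), onz(K,W,497,72,.037))
m=(a+b)/2
need([m[0],m[1],.1],99.4);need([m[0],m[1],.02],99.4)
"
python3 - <<'E'
import cv2
f=cv2.imread('pics/w1.png'); cv2.imwrite('pics/c4.png',cv2.resize(f[110:260,230:400],None,fx=4,fy=4,interpolation=2))
E
```

```text
[ 0.47325424 -0.04454361  0.005     ] [ 0.49657568 -0.16951054  0.005     ] [ 0.48491496 -0.10702707  0.005     ] 0.12712443849916552 100.57098760877378
[ 0.47724946 -0.10269775  0.008     ] [ 0.4911448  -0.10028329  0.008     ] 0.014103545555884011
[ 0.48419713 -0.10149052  0.008     ]
[0.48038419 0.00769546 0.078     ] [0.61784114 0.02185358 0.037     ]
clock 2.8 pos [ 0.4908 -0.1215  0.2045] yaw 99.9 w 0.094 F [ 0.3  0.6 -0.2]
 shift now-axes cm [ 1.55 -0.34 10.45]  target-axes [ 1.52 -0.35 10.45] turn [0.    0.003 0.009] dist 0.106
clock 2.8 pos [ 0.4908 -0.1215  0.2045] yaw 99.9 w 0.094 F [ 0.3  0.6 -0.2]
 shift now-axes cm [ 1.58 -0.34 18.45]  target-axes [ 1.52 -0.35 18.45] turn [0.    0.003 0.009] dist 0.185
```

View pics/c4.png

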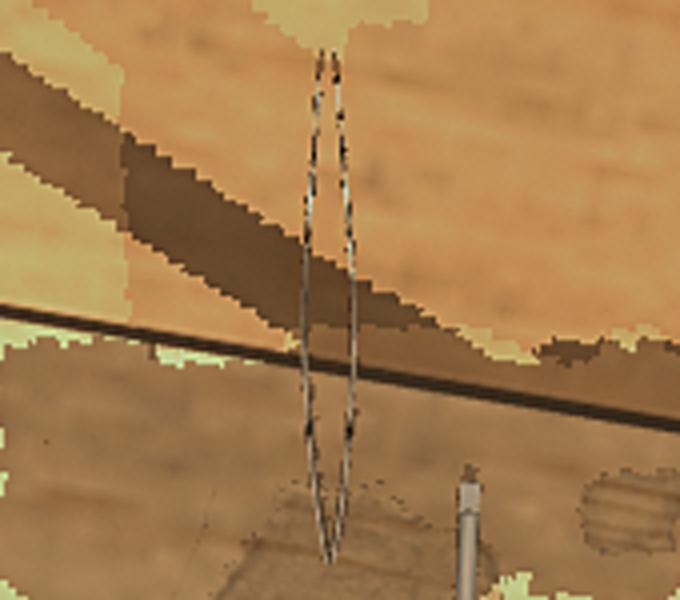

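Emit:
drive_tool([
  [[0,0.8,-0.2,3,0,0,0.008],[0,0.7,-0.2,4,0,0,0],[0,0,0,4,0,0,0],[0,0,0,4,0,0,0],[0,0,0,1.5,0,0,0],[0,0,0,0,0,0,0]],
])

```text
clock: 3.28
tool_pos: [0.4852, -0.1024, 0.0383]
orientation: [[-0.177, 0.984, 0.009], [0.984, 0.177, -0.003], [-0.004, 0.008, -1.0]]
ft_force: [-0.6, 0.4, 0.4]
width: 0.057
```

```bash
python3 -c "
from h import *
need([.485,-.107,.019],100)"
```

```text
clock 3.3 pos [ 0.4852 -0.1024  0.0383] yaw 100.2 w 0.057 F [-0.6  0.4  0.4]
 shift now-axes cm [-0.44 -0.12  1.93]  target-axes [-0.45 -0.1   1.93] turn [0.008 0.004 0.003] dist 0.02
```

Emit:
drive_tool([
  [[0,-0.4,-0.1,1,0.008,0.004,0],[0,0,0,1,0,0,0],[0,0,0,0,0,0,0]],
])

```text
clock: 3.53
tool_pos: [0.4831, -0.1025, 0.0183]
orientation: [[-0.184, 0.983, -0.003], [0.983, 0.184, 0.002], [0.002, -0.002, -1.0]]
ft_force: [0.0, -0.1, 0.6]
width: 0.0471
```

```bash
python3 -c "
from h import *
need([.485,-.107,.019],100)"
```

```text
clock 3.5 pos [ 0.4831 -0.1025  0.0183] yaw 100.6 w 0.047 F [ 0.  -0.1  0.6]
 shift now-axes cm [-0.48  0.11 -0.07]  target-axes [-0.48  0.11 -0.07] turn [-0.002 -0.002  0.011] dist 0.005
```

Emit:
drive_tool([
  [[-1,0,0.1,-0.05,0,0,0],[-1,0,0,0,0,0,0],[-1,0,0,0,0,0,0],[-1,0,0,0,0,0,0],[-1,0,0,0,0,0,0],[-1,0,0,0,0,0,0]],
], squeeze=20)

```text
clock: 4.03
tool_pos: [0.4881, -0.1022, 0.0245]
orientation: [[-0.187, 0.982, 0.007], [0.982, 0.187, -0.002], [-0.003, 0.006, -1.0]]
ft_force: [0.2, 0.2, -0.6]
width: 0.0111
```

Emit:
drive_tool([
  [[-1,0,0,-2,0,0,0],[-1,0,0,-4,0,0,0],[-1,0,0,-4,0,0,0],[-1,0,0,-4,0,0,0]],
])

```text
clock: 4.37
tool_pos: [0.4791, -0.0992, 0.1594]
orientation: [[-0.186, 0.982, -0.016], [0.982, 0.186, 0.007], [0.01, -0.014, -1.0]]
ft_force: [1.3, -0.8, -0.5]
width: 0.0007
```

```bash
python3 -c "
from h import *
need([.55-.003,.137+.047,.17],90)"
```

```text
clock 4.4 pos [ 0.4791 -0.0992  0.1594] yaw 100.7 w 0.001 F [ 1.3 -0.8 -0.5]
 shift now-axes cm [26.57 11.93 -0.96]  target-axes [28.32  6.79 -1.06] turn [-0.015 -0.009  0.187] dist 0.291
```

The grip missed because the pose drifted up 6 mm while the fingers closed. I'll look again.

```bash
python3 -c "
from h import *
for i in range(3):
    s=sense(); print(s['tool_pos'],s['qd'].round(2))
snap('wrist','w2')
s=sense(); print(s['clock'],s['tool_pos'],s['qd'].round(2))
"
```

```text
[ 0.47911324 -0.09922919  0.15938526] [-2.500e-01 -3.545e+01 -2.568e+01  2.000e-02  6.164e+01  1.000e-02]
[ 0.47911324 -0.09922919  0.15938526] [-2.500e-01 -3.545e+01 -2.568e+01  2.000e-02  6.164e+01  1.000e-02]
[ 0.47911324 -0.09922919  0.15938526] [-2.500e-01 -3.545e+01 -2.568e+01  2.000e-02  6.164e+01  1.000e-02]
4.4167 [ 0.48527551 -0.10151795  0.16877915] [ -0.15   2.2   -2.12   0.32 -12.64   0.07]
```

View pics/w2.png

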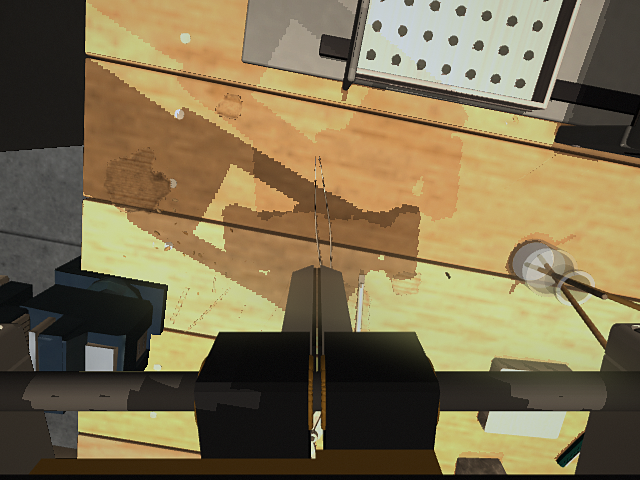

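Emit:
drive_tool([
  [[0.3,0,0,0,0,0,0],[0.3,0,0,0,0,0,0],[0.3,0,0,0,0,0,0],[0.3,0,0,0,0,0,0]],
])

```text
clock: 4.75
tool_pos: [0.488, -0.1028, 0.1729]
orientation: [[-0.186, 0.982, 0.01], [0.983, 0.186, -0.003], [-0.004, 0.009, -1.0]]
ft_force: [-0.0, -0.2, 0.8]
width: 0.024
```

```bash
python3 -c "
from h import *
need([.485,-.107,.025],100)
snap('wrist','w3')
need([.485,-.107,.025],100)
import cv2
f=cv2.imread('pics/w3.png'); cv2.imwrite('pics/c4.png',cv2.resize(f[130:280,230:400],None,fx=4,fy=4,interpolation=2))
"
```

```text
clock 4.8 pos [ 0.488  -0.1028  0.1729] yaw 100.7 w 0.024 F [-0.  -0.2  0.8]
 shift now-axes cm [-0.3  -0.5  14.78]  target-axes [-0.36 -0.36 14.79] turn [0.009 0.004 0.013] dist 0.148
clock 4.8 pos [ 0.4875 -0.1026  0.1723] yaw 100.7 w 0.028 F [-0.2 -0.1 -0.6]
 shift now-axes cm [-0.33 -0.44 14.73]  target-axes [-0.39 -0.32 14.73] turn [0.008 0.003 0.013] dist 0.147
```

View pics/c4.png

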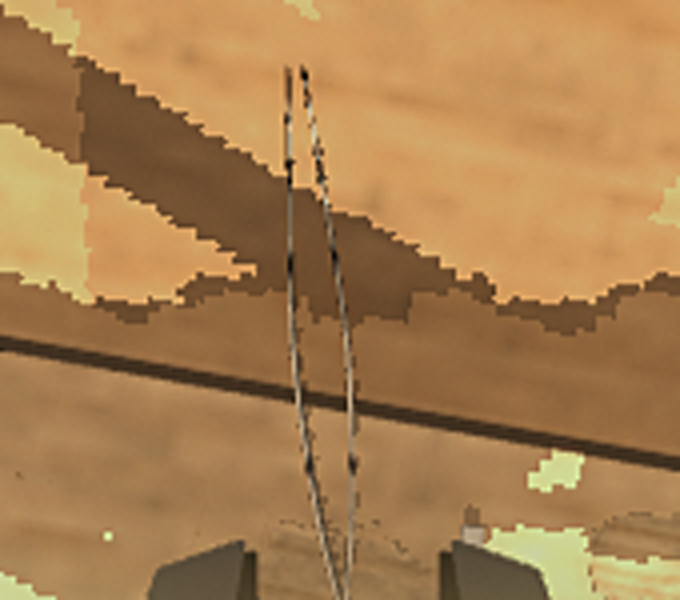

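```bash
python3 -c "
from h import *
f,K,W=load('w3')
a=onz(K,W,304.2,147,.005);b=onz(K,W,316.3,281,.005);d=a-b
print(a,b,(a+b)/2,np.linalg.norm(d),np.degrees(np.arctan2(d[1],d[0])))
c=onz(K,W,311,225,.008);print(c)
m=(a+b)/2
need([m[0],m[1],.06],105.5);need([m[0],m[1],.019],105.5)
"
```

```text
[ 0.46756581 -0.04488622  0.005     ] [ 0.50140844 -0.16722503  0.005     ] [ 0.48448712 -0.10605563  0.005     ] 0.1269334809853545 105.46306450097718
[ 0.48603763 -0.11217193  0.008     ]
clock 4.8 pos [ 0.4875 -0.1026  0.1723] yaw 100.7 w 0.028 F [-0.2 -0.1 -0.6]
 shift now-axes cm [-0.24 -0.45 11.23]  target-axes [-0.25 -0.38 11.23] turn [ 0.008  0.004 -0.083] dist 0.112
clock 4.8 pos [ 0.4875 -0.1026  0.1723] yaw 100.7 w 0.028 F [-0.2 -0.1 -0.6]
 shift now-axes cm [-0.23 -0.48 15.33]  target-axes [-0.25 -0.38 15.33] turn [ 0.008  0.004 -0.083] dist 0.153
```

Emit:
drive_tool([
  [[0,-0.2,-0.4,3,0.008,0.004,-0.04],[0,0,0,4,0,0,-0.04],[0,0,0,3.5,0,0,0],[0,0,0,1.5,0,0,0],[0,0,0,0.5,0,0,0],[0,0,0,0.1,0,0,0],[0,0,0,0,0,0,0]],
])

```text
clock: 5.38
tool_pos: [0.4784, -0.1033, 0.0342]
orientation: [[-0.268, 0.963, -0.014], [0.963, 0.268, 0.006], [0.009, -0.012, -1.0]]
ft_force: [0.6, -0.5, 0.6]
width: 0.0471
```

```bash
python3 -c "
from h import *
need([.485,-.106,.018],105.5)
snap('wrist','w4')
need([.485,-.106,.018],105.5)
"
```

```text
clock 5.4 pos [ 0.4784 -0.1033  0.0342] yaw 105.5 w 0.047 F [ 0.6 -0.5  0.6]
 shift now-axes cm [-0.45  0.58  1.61]  target-axes [-0.44  0.56  1.62] turn [-0.012 -0.009  0.   ] dist 0.018
clock 5.4 pos [ 0.4786 -0.1033  0.0346] yaw 105.5 w 0.047 F [-0.6  0.5  0.3]
 shift now-axes cm [-0.44  0.56  1.65]  target-axes [-0.43  0.55  1.66] turn [-0.011 -0.009  0.001] dist 0.018
```

View pics/w4.png

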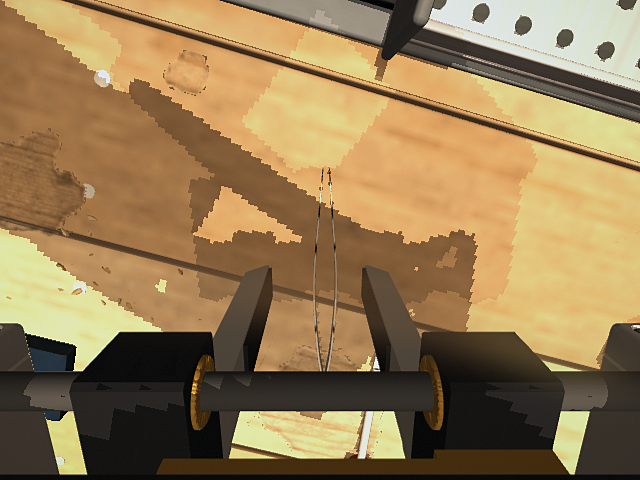

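Emit:
drive_tool([
  [[0,-0.2,0.4,0.7,-0.01,-0.008,0],[0,0,0,0.6,0,0,0],[0,0,0,0.4,0,0,0],[-1,0,0,0.2,0,0,0],[-1,0,0,0.1,0,0,0]],
])

```text
clock: 5.85
tool_pos: [0.4879, -0.1061, 0.019]
orientation: [[-0.268, 0.963, 0.009], [0.963, 0.268, -0.004], [-0.006, 0.008, -1.0]]
ft_force: [-0.3, -1.0, -0.4]
width: 0.0371
```

```bash
python3 -c "
from h import *
need([.485,-.106,.018],105.5)
"
```

```text
clock 5.8 pos [ 0.4879 -0.1061  0.019 ] yaw 105.5 w 0.037 F [-0.3 -1.  -0.4]
 shift now-axes cm [ 0.08 -0.28  0.09]  target-axes [ 0.08 -0.28  0.1 ] turn [0.008 0.006 0.001] dist 0.003
```

Emit:
drive_tool([
  [[-1,0,-0.2,0.15,0.008,0.006,0],[-1,0,0,0.1,0,0,0],[-1,0,0,0.1,0,0,0]],
])

```text
clock: 6.1
tool_pos: [0.4873, -0.1072, 0.0172]
orientation: [[-0.268, 0.963, 0.002], [0.963, 0.268, -0.001], [-0.001, 0.001, -1.0]]
ft_force: [-3.4, 0.7, 9.8]
width: 0.0173
```

Emit:
drive_tool([
  [[-1,0,0,0.1,0,0,0],[-1,0,0,0.05,0,0,0]],
])

```text
clock: 6.27
tool_pos: [0.488, -0.1075, 0.0173]
orientation: [[-0.268, 0.963, 0.002], [0.963, 0.268, -0.001], [-0.002, 0.002, -1.0]]
ft_force: [-1.2, -0.8, 0.8]
width: 0.0131
```

Emit:
drive_tool([
  [[-1,0,0,-1,0,0,0],[-1,0,0,-3,0,0,0.05],[-1,0,0,-4,0,0,0.05],[-1,0,0,-4,0,0,0.05],[-1,0,0,-1,0,0,0.05],[-1,0,0,0,0,0,0.05]],
])

```text
clock: 6.77
tool_pos: [0.4857, -0.1068, 0.1538]
orientation: [[-0.01, 1.0, -0.003], [1.0, 0.01, 0.001], [0.001, -0.003, -1.0]]
ft_force: [-0.7, 0.2, -0.2]
width: 0.0131
```

```bash
python3 -c "
from h import *
need([.547,.182,.15],90)
"
```

```text
clock 6.8 pos [ 0.4857 -0.1068  0.1538] yaw 90.6 w 0.013 F [-0.7  0.2 -0.2]
 shift now-axes cm [28.81  6.42  0.39]  target-axes [28.88  6.13  0.38] turn [-0.003 -0.001  0.01 ] dist 0.295
```

Emit:
drive_tool([
  [[-1,2,0.5,0,0,0,0.01],[-1,4,0.9,0,0,0,0],[-1,4,0.9,0,0,0,0],[-1,4,0.9,0,0,0,0],[-1,4,0.9,0,0,0,0],[-1,4,0.9,0,0,0,0],[-1,4,0.9,0,0,0,0],[-1,1.5,0.3,0,0,0,0],[-1,0,0,0,0,0,0]],
])

```text
clock: 7.52
tool_pos: [0.556, 0.1746, 0.1655]
orientation: [[0.011, 1.0, 0.018], [1.0, -0.01, -0.003], [-0.003, 0.018, -1.0]]
ft_force: [-0.9, -0.2, 0.4]
width: 0.0125
```

```bash
python3 -c "
from h import *
snap('wrist','w5')
need([.547,.182,.15],90)
"
```

```text
clock 7.6 pos [0.5558 0.1734 0.1655] yaw 89.4 w 0.013 F [0.7 0.3 0.1]
 shift now-axes cm [ 0.85 -0.92  1.53]  target-axes [ 0.86 -0.88  1.55] turn [ 0.017  0.003 -0.011] dist 0.02
```

View pics/w5.png

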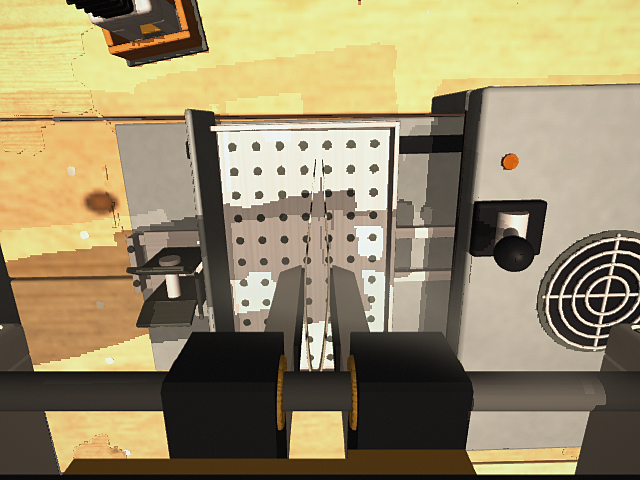

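```bash
python3 -c "
from h import *
f,K,W=load('w5')
for n,u,v,z in [('hole r1 L',232,147,.019),('hole r1 R',375,143,.019),('hole bottom L',236,324,.019),('hole row R',372,263,.019),('rim farR out',398,123,.037),('rim inner R',391,128,.037),('floorL',219,133,.019),('floor R',388,133,.019),('panel top L',188,110,.078),('panel top R',196,110,.078),('pin a',173,265,.0585),('pin b',174,297,.0585),('knob',514,252,.147),('roofcorner',468,92,.098),('roof front low',457,360,.098),('hook handle',105,5,.1)]:
    print(n,onz(K,W,u,v,z).round(4))
"
```

```text
hole r1 L [0.4905 0.2377 0.019 ]
hole r1 R [0.6065 0.2395 0.019 ]
hole bottom L [0.4823 0.0766 0.019 ]
hole row R [0.6073 0.1351 0.019 ]
rim farR out [0.6203 0.2551 0.037 ]
rim inner R [0.6152 0.2515 0.037 ]
floorL [0.4809 0.2487 0.019 ]
floor R [0.6167 0.2473 0.019 ]
panel top L [0.4764 0.2647 0.078 ]
panel top R [0.4815 0.2646 0.078 ]
pin a [0.4468 0.1518 0.0585]
pin b [0.4444 0.1248 0.0585]
knob [0.6587 0.1906 0.147 ]
roofcorner [0.6464 0.2725 0.098 ]
roof front low [0.6574 0.0903 0.098 ]
hook handle [0.4446 0.3181 0.1   ]
```

Emit:
drive_tool([
  [[-1,0.2,-0.7,1,0.017,0.003,-0.01],[-1,0.2,-0.7,3,0,0,0],[-1,0,0,3,0,0,0],[-1,0,0,2,0,0,0],[-1,0,0,0.5,0,0,0],[-1,0,0,0,0,0,0]],
])

```text
clock: 8.07
tool_pos: [0.5399, 0.17, 0.0679]
orientation: [[0.006, 1.0, -0.002], [1.0, -0.006, -0.002], [-0.002, -0.002, -1.0]]
ft_force: [-0.4, 0.5, 0.2]
width: 0.0128
```

```bash
python3 -c "
from h import *
need([.543,.178,.038],90)
"
```

```text
clock 8.1 pos [0.5399 0.17   0.0679] yaw 89.7 w 0.013 F [-0.4  0.5  0.2]
 shift now-axes cm [0.8  0.31 2.99]  target-axes [0.8  0.31 2.99] turn [-0.002  0.002 -0.006] dist 0.031
```

Emit:
drive_tool([
  [[-1,0.6,0.1,1.2,0,0,0],[-1,0.2,0,1,0,0,0],[-1,0,0,0.4,0,0,0],[-1,0,0,0.1,0,0,0]],
])

```text
clock: 8.4
tool_pos: [0.5426, 0.1762, 0.0411]
orientation: [[0.01, 1.0, 0.001], [1.0, -0.01, -0.001], [-0.001, 0.001, -1.0]]
ft_force: [-0.0, -0.7, 0.5]
width: 0.0131
```

```bash
python3 -c "
from h import *
need([.543,.178,.038],90)
"
```

```text
clock 8.4 pos [0.5426 0.1762 0.0411] yaw 89.4 w 0.013 F [-0.  -0.7  0.5]
 shift now-axes cm [0.18 0.04 0.31]  target-axes [0.18 0.04 0.31] turn [ 0.001  0.001 -0.01 ] dist 0.004
```

Lower the rest of the way, then release by opening to about 30 mm.

Emit:
drive_tool([
  [[-1,0,0,0.3,0,0,0],[-0.4,0,0,0.1,0,0,0],[-0.4,0,0,0,0,0,0],[-0.4,0,0,0,0,0,0],[-0.4,0,0,-0.5,0,0,0],[-0.4,0,0,-3,0,0,0],[-0.4,0,0,-4,0,0,0],[-0.4,0,0,-4,0,0,0],[-0.4,0,0,-4,0,0,0],[1,0,0,0,0,0,0]],
])

```text
clock: 9.23
tool_pos: [0.5417, 0.1769, 0.1996]
orientation: [[0.009, 1.0, -0.001], [1.0, -0.009, -0.002], [-0.002, -0.001, -1.0]]
ft_force: [2.1, 0.0, 0.9]
width: 0.0319
```

```bash
python3 -c "
from h import *
need([.5,-.37,.2],81)
snap('wrist','w6')
"
```

```text
clock 9.2 pos [0.5417 0.1769 0.1996] yaw 89.5 w 0.032 F [2.1 0.  0.9]
 shift now-axes cm [-54.72  -3.69   0.07]  target-axes [-5.467e+01  4.430e+00 -4.000e-02] turn [-0.001  0.002  0.148] dist 0.548
```

View pics/w6.png

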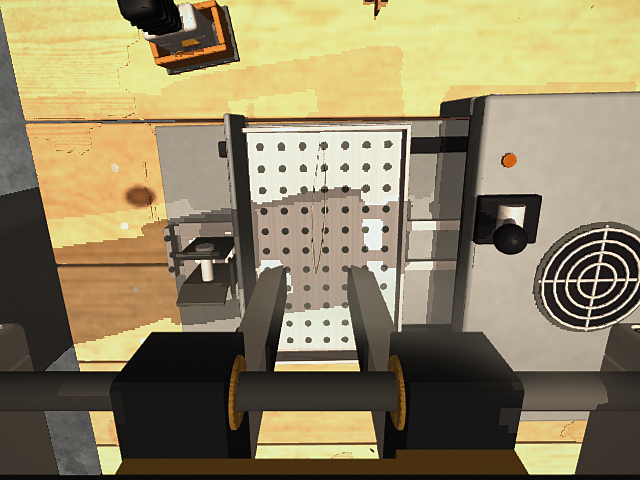

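Tweezers now lie in the tray. Next, the pliers.

Emit:
drive_tool([
  [[1,-3,-0.3,0,0,0,0],[1,-4,-0.3,0,0,0,0],[1,-4,-0.3,0,0,0,0],[1,-4,-0.3,0,0,0,0],[1,-4,-0.3,0,0,0,0],[1,-4,-0.3,0,0,0,0],[1,-4,-0.3,0,0,0,0],[1,-4,-0.3,0,0,0,0],[1,-4,-0.3,0,0,0,0],[1,-4,-0.2,0,0,0,0.05],[1,-4,0,0,0,0,0.05],[1,-4,0,0,0,0,0.05]],
])

```text
clock: 10.28
tool_pos: [0.4969, -0.3014, 0.1896]
orientation: [[0.147, 0.989, -0.01], [0.989, -0.147, 0.006], [0.005, -0.011, -1.0]]
ft_force: [0.9, 0.5, 0.6]
width: 0.0938
```

```bash
python3 -c "
from h import *
need([.506,-.36,.2],80.5)
"
```

```text
clock 10.3 pos [ 0.4969 -0.3014  0.1896] yaw 81.5 w 0.094 F [0.9 0.5 0.6]
 shift now-axes cm [-5.65  1.74 -1.08]  target-axes [-5.63  1.86 -1.04] turn [-0.011 -0.005  0.018] dist 0.06
```

Emit:
drive_tool([
  [[1,-3,0.9,-0.5,-0.01,-0.005,0.01],[1,-2,0.9,-0.5,0,0,0],[1,-0.5,0,0,0,0,0],[1,0,0,0,0,0,0]],
])

```text
clock: 10.62
tool_pos: [0.5009, -0.3685, 0.194]
orientation: [[0.17, 0.985, -0.007], [0.985, -0.17, 0.003], [0.001, -0.008, -1.0]]
ft_force: [0.6, 0.8, 0.8]
width: 0.0939
```

```bash
python3 -c "
from h import *
snap('wrist','w7')
need([.506,-.38,.2],80.5)
"
```

```text
clock 10.7 pos [ 0.5009 -0.3678  0.1939] yaw 80.2 w 0.094 F [ 0.1 -0.2  0.1]
 shift now-axes cm [-1.12  0.7  -0.61]  target-axes [-1.12  0.7  -0.61] turn [-0.008 -0.001 -0.004] dist 0.015
```

View pics/w7.png

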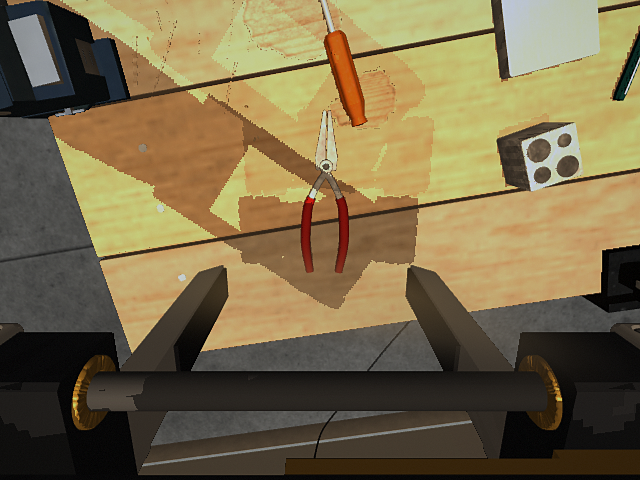

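```bash
python3 -c "
from h import *
f,K,W=load('w7')
a=onz(K,W,328,110,.006);b=onz(K,W,325,273,.006);d=a-b
print(a,b,(a+b)/2,np.linalg.norm(d),np.degrees(np.arctan2(d[1],d[0])))
e=onz(K,W,301,228,.006);g=onz(K,W,349,228,.006);print(e,g,np.linalg.norm(e-g))
m=(a+b)/2-d/np.linalg.norm(d)*.025; print(m)
need([m[0],m[1],.04],81);
"
```

```text
[ 0.5248688  -0.27849274  0.006     ] [ 0.49634765 -0.43360225  0.006     ] [ 0.51060823 -0.35604749  0.006     ] 0.15770991302023518 79.580980915146
[ 0.48093876 -0.38279868  0.006     ] [ 0.52731189 -0.39071322  0.006     ] 0.047043674048326815
[ 0.50608709 -0.38063528  0.006     ]
clock 10.7 pos [ 0.5009 -0.3678  0.1939] yaw 80.2 w 0.094 F [ 0.1 -0.2  0.1]
 shift now-axes cm [-1.2   0.84 15.38]  target-axes [-1.19  0.71 15.39] turn [-0.008 -0.001 -0.013] dist 0.155
```

Emit:
drive_tool([
  [[1,-0.6,0.4,3,-0.008,0,0],[1,-0.4,0.3,4,0,0,0],[1,0,0,4,0,0,0],[1,0,0,2.5,0,0,0],[1,0,0,0.8,0,0,0],[1,0,0,0.2,0,0,0]],
])

```text
clock: 11.17
tool_pos: [0.5088, -0.369, 0.046]
orientation: [[0.16, 0.987, 0.004], [0.987, -0.16, 0.003], [0.003, 0.003, -1.0]]
ft_force: [0.1, 0.3, 0.2]
width: 0.0943
```

```bash
python3 -c "
from h import *
need([.5055,-.382,.018],79.8);
"
```

```text
clock 11.2 pos [ 0.5088 -0.369   0.046 ] yaw 80.8 w 0.094 F [0.1 0.3 0.2]
 shift now-axes cm [-1.35 -0.12  2.8 ]  target-axes [-1.34 -0.09  2.8 ] turn [ 0.003 -0.003  0.017] dist 0.031
```

Emit:
drive_tool([
  [[1,-1,-0.1,1,0,0,0.017],[1,-0.4,0,1,0,0,0],[1,0,0,0.6,0,0,0],[0.3,0,0,0.2,0,0,0]],
])

```text
clock: 11.5
tool_pos: [0.5078, -0.3827, 0.0197]
orientation: [[0.175, 0.985, 0.007], [0.985, -0.175, -0.001], [0.001, 0.007, -1.0]]
ft_force: [0.0, -0.2, 0.8]
width: 0.0903
```

```bash
python3 -c "
from h import *
need([.5055,-.382,.018],79.8);
"
```

```text
clock 11.5 pos [ 0.5078 -0.3827  0.0197] yaw 79.9 w 0.090 F [ 0.  -0.2  0.8]
 shift now-axes cm [ 0.02 -0.24  0.17]  target-axes [ 0.02 -0.24  0.17] turn [ 0.007 -0.001  0.002] dist 0.003
```

Emit:
drive_tool([
  [[-1,0,-0.2,0.15,0.006,0,0],[-1,0,0,0.1,0,0,0],[-1,0,0,0.1,0,0,0],[-1,0,0,0.1,0,0,0],[-1,0,0,0.05,0,0,0]],
], squeeze=25)

```text
clock: 11.92
tool_pos: [0.5077, -0.3849, 0.0177]
orientation: [[0.176, 0.984, 0.006], [0.984, -0.176, -0.004], [-0.003, 0.006, -1.0]]
ft_force: [0.3, 0.3, -0.7]
width: 0.0574
```

Emit:
drive_tool([
  [[-1,0,0,0,0,0,0],[-1,0,0,-0.5,0,0,0],[-1,0,0,-3,0,0,-0.05],[-1,0,0,-4,0,0,-0.05],[-1,0,0,-4,0,0,-0.05],[-1,0,0,-2.5,0,0,-0.03],[-1,0,0,0,0,0,0]],
])

```text
clock: 12.5
tool_pos: [0.5045, -0.3817, 0.1604]
orientation: [[-0.012, 1.0, -0.002], [1.0, 0.012, 0.003], [0.003, -0.001, -1.0]]
ft_force: [0.6, -0.5, 0.5]
width: 0.0462
```

```bash
python3 -c "
from h import *
need([.578,.078,.17],90);
"
```

```text
clock 12.5 pos [ 0.5045 -0.3817  0.1604] yaw 90.7 w 0.046 F [ 0.6 -0.5  0.5]
 shift now-axes cm [45.88  7.91 -0.84]  target-axes [45.97  7.35 -0.96] turn [-0.002 -0.003  0.012] dist 0.466
```

Emit:
drive_tool([
  [[-1,2,0.3,-0.2,0,0,0.01],[-1,4,0.7,-0.2,0,0,0],[-1,4,0.7,0,0,0,0],[-1,4,0.7,0,0,0,0],[-1,4,0.7,0,0,0,0],[-1,4,0.7,0,0,0,0],[-1,4,0.7,0,0,0,0],[-1,4,0.7,0,0,0,0],[-1,4,0.7,0,0,0,0],[-1,4,0.7,0,0,0,0],[-1,4,0.7,0,0,0,0],[-1,2,0.3,0,0,0,0]],
])

```text
clock: 13.5
tool_pos: [0.5794, 0.0651, 0.1557]
orientation: [[0.02, 1.0, -0.006], [1.0, -0.02, -0.001], [-0.002, -0.006, -1.0]]
ft_force: [0.4, -0.6, -1.8]
width: 0.0461
```

```bash
python3 -c "
from h import *
snap('wrist','w8')
need([.578,.076,.07],90);
"
```

```text
clock 13.6 pos [0.5793 0.0676 0.1553] yaw 89.0 w 0.046 F [ 0.4  1.5 -0.2]
 shift now-axes cm [ 0.83 -0.09  8.53]  target-axes [ 0.84 -0.13  8.53] turn [-0.007 -0.001 -0.018] dist 0.086
```

View pics/w8.png

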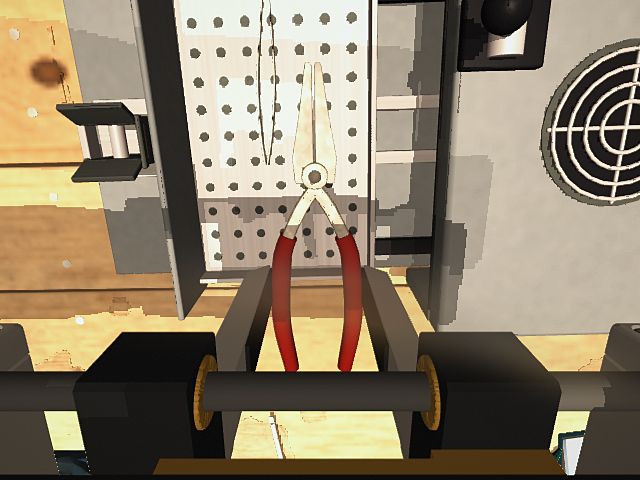

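Emit:
drive_tool([
  [[-1,0.5,-0.3,2,-0.007,0,-0.018],[-1,0.3,-0.1,3,0,0,0],[-1,0,0,2.5,0,0,0],[-1,0,0,0.8,0,0,0],[-1,0,0,0.2,0,0,0]],
])

```text
clock: 13.97
tool_pos: [0.5741, 0.0803, 0.0652]
orientation: [[-0.007, 1.0, 0.0], [1.0, 0.007, 0.0], [0.0, 0.0, -1.0]]
ft_force: [0.0, -0.9, -1.3]
width: 0.0456
```

```bash
python3 -c "
from h import *
need([.574,.076,.038],90);
"
```

```text
clock 14.0 pos [0.5741 0.0803 0.0652] yaw 90.4 w 0.046 F [ 0.  -0.9 -1.3]
 shift now-axes cm [-0.43 -0.02  2.72]  target-axes [-0.43 -0.01  2.72] turn [ 0.    -0.     0.007] dist 0.028
```

Emit:
drive_tool([
  [[-1,-0.3,0,1.2,0,0,0],[-1,0,0,0.9,0,0,0],[-1,0,0,0.3,0,0,0],[-1,0,0,0.1,0,0,0]],
])

```text
clock: 14.3
tool_pos: [0.5746, 0.0756, 0.0387]
orientation: [[-0.004, 1.0, 0.001], [1.0, 0.004, 0.0], [0.0, 0.001, -1.0]]
ft_force: [-0.6, -0.3, -0.6]
width: 0.0455
```

```bash
python3 -c "
from h import *
need([.574,.076,.038],90);
"
```

```text
clock 14.3 pos [0.5746 0.0756 0.0387] yaw 90.2 w 0.045 F [-0.6 -0.3 -0.6]
 shift now-axes cm [ 0.04 -0.06  0.07]  target-axes [ 0.04 -0.06  0.07] turn [ 0.001 -0.     0.004] dist 0.001
```

Emit:
drive_tool([
  [[0.2,0,0,0.05,0,0,0],[0.2,0,0,0,0,0,0],[0.2,0,0,0,0,0,0],[0.2,0,0,-1,0,0,0],[0.2,0,0,-3,0,0,0],[0.2,0,0,-4,0,0,0],[0.2,0,0,-4,0,0,0],[0.4,0,0,-4,0,0,0],[0.8,-2,0,0,0,0,0]],
])

```text
clock: 15.05
tool_pos: [0.5756, 0.0571, 0.211]
orientation: [[-0.006, 1.0, 0.005], [1.0, 0.006, 0.001], [0.001, 0.005, -1.0]]
ft_force: [1.6, -0.9, 1.0]
width: 0.0666
```

```bash
python3 -c "
from h import *
need([.545,-.225,.2],98);
snap('wrist','w9')
"
```

```text
clock 15.1 pos [0.5756 0.0571 0.211 ] yaw 90.4 w 0.067 F [ 1.6 -0.9  1. ]
 shift now-axes cm [-28.2   -3.24   1.05]  target-axes [-27.51  -6.95   1.1 ] turn [ 0.005 -0.001 -0.133] dist 0.284
```

View pics/w9.png

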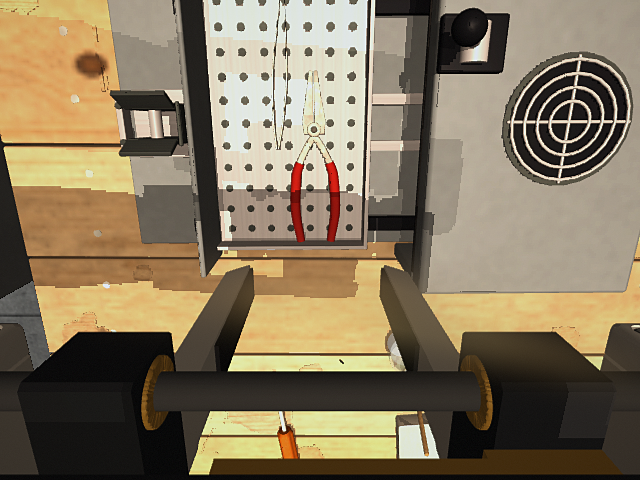

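Emit:
drive_tool([
  [[0.8,-3,-0.4,0,0,0,-0.02],[0.8,-4,-0.5,0,0,0,-0.04],[0.8,-4,-0.6,0,0,0,-0.04],[0.8,-4,-0.8,0,0,0,-0.04],[0.8,-4,-1,0,0,0,0],[0.8,-4,-1,0,0,0,0],[0.8,-3,-0.8,0,0,0,0],[0.8,-1,0,0,0,0,0],[0.8,0,0,0,0,0,0]],
])

```text
clock: 15.85
tool_pos: [0.5484, -0.2297, 0.2145]
orientation: [[-0.152, 0.988, 0.01], [0.988, 0.152, -0.003], [-0.005, 0.009, -1.0]]
ft_force: [0.2, 0.4, -0.3]
width: 0.0844
```

```bash
python3 -c "
from h import *
snap('wrist','w10')
need([.5425,-.235,.2],98);
"
```

```text
clock 15.9 pos [ 0.5483 -0.2287  0.2143] yaw 98.8 w 0.085 F [ 0.3 -0.2  0.3]
 shift now-axes cm [-0.53 -0.68  1.43]  target-axes [-0.55 -0.66  1.43] turn [0.009 0.004 0.014] dist 0.017
```

View pics/w10.png

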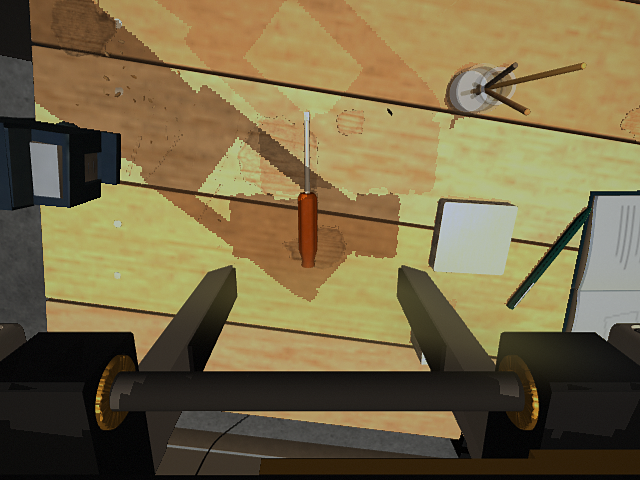

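```bash
python3 -c "
from h import *
f,K,W=load('w10')
a=onz(K,W,306.5,111,.01);b=onz(K,W,308,268,.01);d=a-b
print(a,b,(a+b)/2,np.linalg.norm(d),np.degrees(np.arctan2(d[1],d[0])))
m=(a+b)/2-d/np.linalg.norm(d)*.015; print(m)
need([m[0],m[1],.04],98.3);
"
```

```text
[ 0.52697739 -0.14066754  0.01      ] [ 0.55141184 -0.29747145  0.01      ] [ 0.53919462 -0.2190695   0.01      ] 0.15869628604074013 98.85705853647777
[ 0.54150417 -0.23389063  0.01      ]
clock 15.9 pos [ 0.5483 -0.2287  0.2143] yaw 98.8 w 0.085 F [ 0.3 -0.2  0.3]
 shift now-axes cm [-0.34 -0.9  17.42]  target-axes [-0.42 -0.75 17.43] turn [0.009 0.004 0.008] dist 0.175
```

Emit:
drive_tool([
  [[0.4,-0.4,-0.6,3,0.009,0.004,0],[0.3,0,-0.3,4,0,0,0],[0.2,0,0,4,0,0,0],[0.1,0,0,3.5,0,0,0],[0.1,0,0,1,0,0,0],[0.1,0,0,0.2,0,0,0]],
])

```text
clock: 16.4
tool_pos: [0.5464, -0.2247, 0.0578]
orientation: [[-0.161, 0.987, 0.009], [0.987, 0.161, -0.0], [-0.002, 0.009, -1.0]]
ft_force: [0.7, -0.4, -1.0]
width: 0.0523
```

```bash
python3 -c "
from h import *
need([.5415,-.234,.022],98.8);
"
```

```text
clock 16.4 pos [ 0.5464 -0.2247  0.0578] yaw 99.3 w 0.052 F [ 0.7 -0.4 -1. ]
 shift now-axes cm [-0.83 -0.66  3.57]  target-axes [-0.85 -0.62  3.58] turn [0.009 0.002 0.008] dist 0.037
```

Emit:
drive_tool([
  [[0.1,-0.6,-0.4,1.3,0.009,0,0],[0.1,-0.3,-0.1,1.3,0,0,0],[0.1,0,0,0.6,0,0,0],[0.1,0,0,0.2,0,0,0],[0,0,0,0.1,0,0,0]],
])

```text
clock: 16.82
tool_pos: [0.5478, -0.2308, 0.0265]
orientation: [[-0.167, 0.986, 0.006], [0.986, 0.168, -0.003], [-0.004, 0.006, -1.0]]
ft_force: [-0.0, 0.1, 0.1]
width: 0.0486
```

```bash
python3 -c "
from h import *
need([.5415,-.234,.022],98.8);
"
```

```text
clock 16.8 pos [ 0.5478 -0.2308  0.0265] yaw 99.6 w 0.049 F [-0.   0.1  0.1]
 shift now-axes cm [-0.2  -0.67  0.45]  target-axes [-0.22 -0.67  0.45] turn [0.006 0.004 0.015] dist 0.008
```

Emit:
drive_tool([
  [[-0.1,-0.2,-0.5,0.3,0.006,0.004,0.01],[-1,0,0,0.2,0,0,0],[-1,0,0,0.1,0,0,0],[-1,0,0,0.05,0,0,0],[-1,0,0,0.05,0,0,0],[-1,0,0,0.05,0,0,0]],
])

```text
clock: 17.32
tool_pos: [0.5455, -0.2353, 0.023]
orientation: [[-0.156, 0.988, 0.005], [0.988, 0.156, -0.003], [-0.004, 0.005, -1.0]]
ft_force: [-2.0, 1.4, 4.2]
width: 0.018
```

Emit:
drive_tool([
  [[-1,0,0,0,0,0,0],[-1,0,0,-0.5,0,0,0],[-1,0,0,-3,0,0,0.05],[-1,0,0,-4,0,0,0.05],[-1,0,0,-4,0,0,0.05],[-1,0,0,-2.5,0,0,0],[-1,0,0,0,0,0,0]],
])

```text
clock: 17.9
tool_pos: [0.5421, -0.2332, 0.1653]
orientation: [[0.001, 1.0, -0.003], [1.0, -0.001, 0.002], [0.002, -0.003, -1.0]]
ft_force: [-0.1, -1.2, -0.6]
width: 0.0185
```

```bash
python3 -c "
from h import *
need([.502,.088,.16],90);
"
```

```text
clock 17.9 pos [ 0.5421 -0.2332  0.1653] yaw 89.9 w 0.018 F [-0.1 -1.2 -0.6]
 shift now-axes cm [32.12 -4.04  0.59]  target-axes [32.12 -4.01  0.53] turn [-0.003 -0.002 -0.001] dist 0.324
```

Emit:
drive_tool([
  [[-1,2,-0.3,0,0,0,0],[-1,4,-0.5,0,0,0,0],[-1,4,-0.5,0,0,0,0],[-1,4,-0.5,0,0,0,0],[-1,4,-0.5,0,0,0,0],[-1,4,-0.5,0,0,0,0],[-1,4,-0.5,0,0,0,0],[-1,3.5,-0.5,0,0,0,0],[-1,2,-0.2,0,0,0,0],[-1,0,0,0,0,0,0]],
])

```text
clock: 18.73
tool_pos: [0.499, 0.0904, 0.1581]
orientation: [[0.008, 1.0, -0.003], [1.0, -0.008, -0.002], [-0.002, -0.003, -1.0]]
ft_force: [-0.6, 0.6, -0.4]
width: 0.0186
```

```bash
python3 -c "
from h import *
snap('wrist','w11')
need([.505,.094,.16],90);
"
```

```text
clock 18.8 pos [0.4989 0.089  0.1578] yaw 89.5 w 0.018 F [-0.2 -0.2 -0.3]
 shift now-axes cm [ 0.51  0.6  -0.22]  target-axes [ 0.5   0.61 -0.22] turn [-0.003  0.003 -0.009] dist 0.008
```

View pics/w11.png

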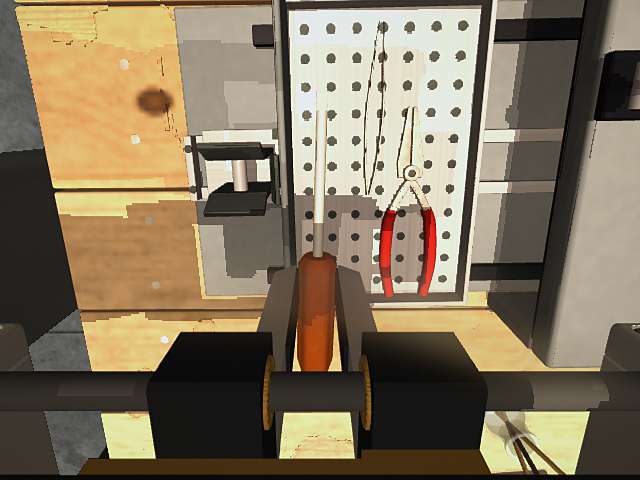

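```bash
python3 -c "
from h import *
f,K,W=load('w11')
for n,u,v,z in [('floor L',291,13,.019),('floor L low',298,298,.019),('floor R',482,8,.019),('floor low R',466,297,.019),('tw top',379,22,.024),('tw bot',367,193,.024),('tw Lmid',365,118,.027),('tw Rmid',384,118,.027),('pl Lend',389,296,.026),('pl L',380,262,.026),('pl R',437,262,.026),('shaft',320,90,.145),('pin',238,160,.0585),('pinb',239,192,.0585)]:
    print(n,onz(K,W,u,v,z).round(4))
need([.505,.094,.08],90);
"
```

```text
floor L [0.4811 0.2481 0.019 ]
floor L low [0.4812 0.0216 0.019 ]
floor R [0.6186 0.2501 0.019 ]
floor low R [0.6308 0.0215 0.019 ]
tw top [0.5442 0.2406 0.024 ]
tw bot [0.5393 0.1169 0.024 ]
tw Lmid [0.5356 0.1749 0.027 ]
tw Rmid [0.55   0.1748 0.027 ]
pl Lend [0.5608 0.0264 0.026 ]
pl L [0.5517 0.0581 0.026 ]
pl R [0.5999 0.0577 0.026 ]
shaft [0.5009 0.186  0.145 ]
pin [0.4442 0.1474 0.0585]
pinb [0.4434 0.1248 0.0585]
clock 18.8 pos [0.4989 0.089  0.1578] yaw 89.5 w 0.018 F [-0.2 -0.2 -0.3]
 shift now-axes cm [0.53 0.63 7.78]  target-axes [0.5  0.61 7.78] turn [-0.003  0.003 -0.009] dist 0.078
```

Emit:
drive_tool([
  [[-1,0.3,0.4,2,0,0.003,-0.009],[-1,0.2,0.3,3,0,0,0],[-1,0.1,0,2.2,0,0,0],[-1,0,0,0.8,0,0,0],[-1,0,0,0.2,0,0,0]],
])

```text
clock: 19.2
tool_pos: [0.5081, 0.0906, 0.0725]
orientation: [[-0.0, 1.0, 0.001], [1.0, 0.0, -0.003], [-0.003, 0.001, -1.0]]
ft_force: [-0.3, 0.1, -0.8]
width: 0.0182
```

```bash
python3 -c "
from h import *
need([.506,.094,.043],90);
"
```

```text
clock 19.2 pos [0.5081 0.0906 0.0725] yaw 90.0 w 0.018 F [-0.3  0.1 -0.8]
 shift now-axes cm [ 0.35 -0.21  2.95]  target-axes [ 0.34 -0.21  2.95] turn [0.001 0.003 0.   ] dist 0.03
```

Emit:
drive_tool([
  [[-1,0.3,-0.1,1.2,0,0.003,0],[-1,0,0,1,0,0,0],[-1,0,0,0.4,0,0,0],[-1,0,0,0.15,0,0,0]],
])

```text
clock: 19.53
tool_pos: [0.5086, 0.0899, 0.0445]
orientation: [[0.004, 1.0, 0.001], [1.0, -0.004, -0.002], [-0.002, 0.001, -1.0]]
ft_force: [0.8, -0.3, 0.0]
width: 0.0182
```

```bash
python3 -c "
from h import *
need([.506,.094,.043],90);
"
```

```text
clock 19.5 pos [0.5086 0.0899 0.0445] yaw 89.8 w 0.018 F [ 0.8 -0.3  0. ]
 shift now-axes cm [ 0.41 -0.26  0.15]  target-axes [ 0.41 -0.26  0.15] turn [ 0.001  0.002 -0.004] dist 0.005
```

Emit:
drive_tool([
  [[-1,0.2,-0.2,0.15,0,0,0],[-1,0.1,0,0.1,0,0,0],[-0.5,0,0,0,0,0,0],[-0.5,0,0,0,0,0,0],[-0.5,0,0,-0.3,0,0,0],[-0.5,0,0,-2,0,0,0],[-0.5,0,0,-4,0,0,0],[-0.5,0,0,-4,0,0,0],[-0.5,0,0,-4,0,0,0],[-0.2,0,0,-2,0,0,0]],
])

```text
clock: 20.37
tool_pos: [0.5034, 0.0931, 0.2098]
orientation: [[0.004, 1.0, -0.006], [1.0, -0.004, -0.002], [-0.002, -0.006, -1.0]]
ft_force: [1.4, 0.4, 1.1]
width: 0.0276
```

```bash
python3 -c "
from h import *
need([.595,.415,.22],88.5);
snap('wrist','w12')
"
```

```text
clock 20.4 pos [0.5034 0.0931 0.2098] yaw 89.8 w 0.028 F [1.4 0.4 1.1]
 shift now-axes cm [32.23  9.03 -1.14]  target-axes [32.42  8.31 -1.02] turn [-0.006  0.002  0.022] dist 0.335
```

View pics/w12.png

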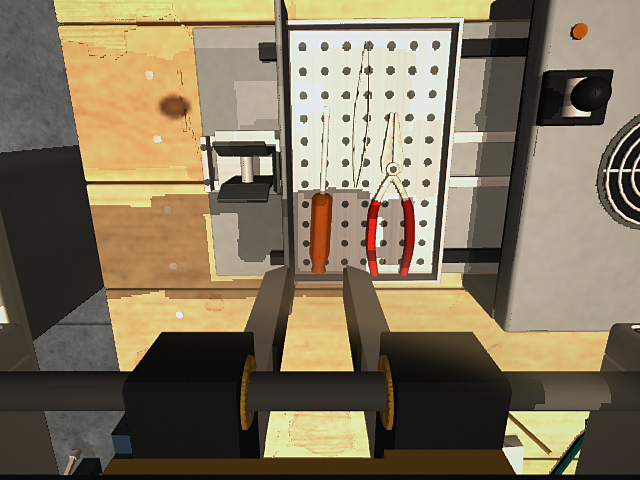

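```bash
python3 -c "
from h import *
f,K,W=load('w12')
for n,u,v,z in [('tw top',367,44,.024),('tw bot',354,187,.024),('tw Lmid',355,125,.027),('shaft top',325,107,.026),('shaft bot',322,193,.028),('handle L',313,230,.03),('handle R',332,230,.03),('handle end',319,273,.03)]:
    print(n,onz(K,W,u,v,z).round(4))
"
```

```text
tw top [0.5455 0.2386 0.024 ]
tw bot [0.5374 0.1158 0.024 ]
tw Lmid [0.5367 0.1722 0.027 ]
shaft top [0.5099 0.1876 0.026 ]
shaft bot [0.5072 0.1109 0.028 ]
handle L [0.4986 0.0754 0.03  ]
handle R [0.5168 0.0753 0.03  ]
handle end [0.5042 0.0309 0.03  ]
```

Emit:
drive_tool([
  [[1,3,0.8,-0.2,-0.005,0,0],[1,4,1.1,-0.2,0,0,0],[1,4,1.1,0,0,0,0],[1,4,1.1,0,0,0,0],[1,4,1.1,0,0,0,0],[1,4,1.1,0,0,0,0],[1,4,1.1,0,0,0,0],[1,3,1,0,0,0,0],[1,1,0.3,0,0,0,0],[1,0,0,0,0,0,0]],
])

```text
clock: 21.25
tool_pos: [0.6, 0.4115, 0.2281]
orientation: [[0.008, 1.0, 0.027], [1.0, -0.008, 0.001], [0.001, 0.027, -1.0]]
ft_force: [-0.7, -0.8, 0.7]
width: 0.0934
```

```bash
python3 -c "
from h import *
snap('wrist','w13')
need([.595,.415,.22],88.5);
"
```

```text
clock 21.3 pos [0.5996 0.4106 0.228 ] yaw 89.5 w 0.094 F [ 0.1 -0.5  0.2]
 shift now-axes cm [ 0.43 -0.49  0.78]  target-axes [ 0.43 -0.47  0.8 ] turn [ 0.026 -0.001  0.018] dist 0.01
```

View pics/w13.png

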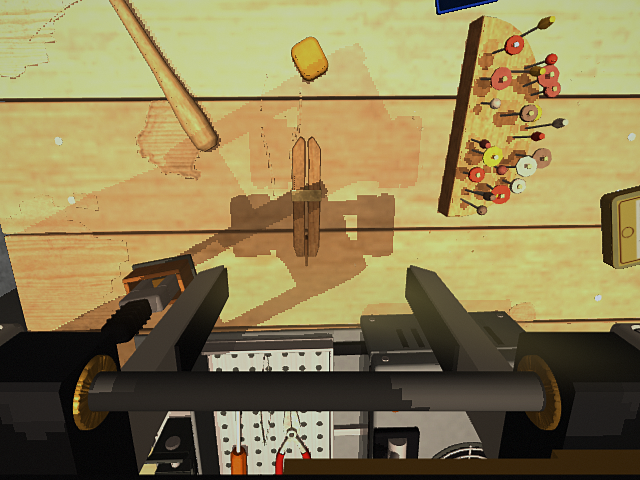

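```bash
python3 -c "
from h import *
f,K,W=load('w13')
a=onz(K,W,306,137,.015);b=onz(K,W,307,265,.012);d=a-b
print(a,b,(a+b)/2,np.linalg.norm(d),np.degrees(np.arctan2(d[1],d[0])))
e=onz(K,W,292.5,197,.012);g=onz(K,W,321.5,197,.012);print(e,g,np.linalg.norm(e-g))
m=(a+b)/2
need([m[0],m[1],.06],89);
"
```

```text
[0.59553687 0.47993441 0.015     ] [0.59450604 0.34432069 0.012     ] [0.59502145 0.41212755 0.0135    ] 0.13565081647495617 89.56449120856406
[0.58065263 0.41974462 0.012     ] [0.61063277 0.41935068 0.012     ] 0.02998272421971784
clock 21.3 pos [0.5996 0.4106 0.228 ] yaw 89.5 w 0.094 F [ 0.1 -0.5  0.2]
 shift now-axes cm [ 0.14 -0.9  16.78]  target-axes [ 0.14 -0.46 16.8 ] turn [ 0.026 -0.001  0.009] dist 0.168
```

Emit:
drive_tool([
  [[1,0.1,-0.4,1,0.026,0,0],[1,0,0,4,0,0,0],[0.8,0,0,4,0,0,0],[0.6,0,0,4,0,0,0],[0.5,0,0,1.5,0,0,0],[0.5,0,0,0.5,0,0,0],[0.5,0,0,0.1,0,0,0]],
])

```text
clock: 21.88
tool_pos: [0.5958, 0.4031, 0.0736]
orientation: [[0.017, 1.0, -0.003], [1.0, -0.017, 0.001], [0.001, -0.004, -1.0]]
ft_force: [0.0, 0.3, 0.1]
width: 0.0708
```

```bash
python3 -c "
from h import *
need([.595,.412,.028],89.5);
"
```

```text
clock 21.9 pos [0.5958 0.4031 0.0736] yaw 89.0 w 0.071 F [0.  0.3 0.1]
 shift now-axes cm [ 0.88 -0.07  4.56]  target-axes [ 0.89 -0.08  4.56] turn [-0.004 -0.001 -0.008] dist 0.046
```

Emit:
drive_tool([
  [[0.5,0.5,0,2,-0.004,0,0],[0.5,0.3,0,1.6,0,0,0],[0.3,0,0,0.7,0,0,0],[0.2,0,0,0.2,0,0,0],[0.1,0,0,0.1,0,0,0]],
])

```text
clock: 22.3
tool_pos: [0.5995, 0.4091, 0.0313]
orientation: [[0.021, 1.0, 0.006], [1.0, -0.021, 0.003], [0.003, 0.006, -1.0]]
ft_force: [0.1, 0.6, -0.3]
width: 0.0543
```

```bash
python3 -c "
from h import *
need([.595,.412,.028],89.5);
"
```

```text
clock 22.3 pos [0.5995 0.4091 0.0313] yaw 88.8 w 0.054 F [ 0.1  0.6 -0.3]
 shift now-axes cm [ 0.28 -0.46  0.33]  target-axes [ 0.28 -0.45  0.33] turn [ 0.006 -0.003 -0.012] dist 0.006
```

Emit:
drive_tool([
  [[0,0.2,-0.4,0.25,0.006,0,-0.01],[-1,0,0,0.1,0,0,0],[-1,0,0,0.05,0,0,0],[-1,0,0,0.05,0,0,0],[-1,0,0,0.05,0,0,0]],
])

```text
clock: 22.72
tool_pos: [0.5978, 0.4127, 0.0307]
orientation: [[0.01, 1.0, 0.005], [1.0, -0.01, 0.007], [0.007, 0.005, -1.0]]
ft_force: [-0.1, -0.6, -0.9]
width: 0.0294
```

Emit:
drive_tool([
  [[-1,0,0,0,0,0,0],[-1,0,0,-0.5,0,0,0],[-1,0,0,-3,0,0,0],[-1,0,0,-4,0,0,0],[-1,0,0,-4,0,0,0],[-1,0,0,-3.5,0,0,0],[-1,0,0,0,0,0,0]],
])

```text
clock: 23.3
tool_pos: [0.594, 0.4101, 0.1822]
orientation: [[0.01, 1.0, -0.005], [1.0, -0.01, 0.001], [0.001, -0.005, -1.0]]
ft_force: [1.6, 0.6, 1.5]
width: 0.0295
```

```bash
python3 -c "
from h import *
need([.523,.18,.18],90);
"
```

```text
clock 23.3 pos [0.594  0.4101 0.1822] yaw 89.4 w 0.029 F [1.6 0.6 1.5]
 shift now-axes cm [-23.08  -6.87   0.23]  target-axes [-23.01  -7.1    0.22] turn [-0.005 -0.001 -0.01 ] dist 0.241
```

Held clamp needs 30 mm, but the gap between shaft and tweezers is about 24 mm. I'll set the clamp back down and widen the gap first.

Emit:
drive_tool([
  [[-1,0,0,3,0,0,0],[-1,0,0,4,0,0,0],[-1,0,0,4,0,0,0],[-1,0,0,2.2,0,0,0],[-1,0,0,0.7,0,0,0],[-1,0,0,0.1,0,0,0]],
])

```text
clock: 23.8
tool_pos: [0.602, 0.4147, 0.0504]
orientation: [[0.01, 1.0, 0.017], [1.0, -0.01, 0.012], [0.013, 0.017, -1.0]]
ft_force: [-0.1, -0.8, -0.9]
width: 0.0295
```

```bash
python3 -c "
from h import *
need([.594,.41,.0315],89.5);
"
```

```text
clock 23.8 pos [0.602  0.4147 0.0504] yaw 89.4 w 0.030 F [-0.1 -0.8 -0.9]
 shift now-axes cm [-0.5  -0.82  1.87]  target-axes [-0.48 -0.79  1.89] turn [ 0.017 -0.013 -0.001] dist 0.021
```

Emit:
drive_tool([
  [[-1,0,-0.4,1,0.017,-0.013,0],[-1,0,0,0.7,0,0,0],[-1,0,0,0.2,0,0,0],[-1,0,0,0.1,0,0,0]],
])

```text
clock: 24.13
tool_pos: [0.5995, 0.416, 0.0319]
orientation: [[0.01, 1.0, 0.002], [1.0, -0.01, 0.0], [0.0, 0.002, -1.0]]
ft_force: [-0.3, 1.1, -0.7]
width: 0.0298
```

Emit:
drive_tool([
  [[0.2,0,0,0.05,0,0,0],[0.2,0,0,0,0,0,0],[0.2,0,0,0,0,0,0],[0.2,0,0,-1,0,0,0],[0.2,0,0,-4,0,0,0],[0,0,0,-4,0,0,0],[0,0,0,-4,0,0,0],[-0.4,-2,0,-3,0,0,0]],
])

```text
clock: 24.8
tool_pos: [0.5952, 0.3968, 0.1937]
orientation: [[0.007, 1.0, -0.008], [1.0, -0.007, -0.003], [-0.003, -0.008, -1.0]]
ft_force: [0.8, -1.1, 0.9]
width: 0.0433
```

```bash
python3 -c "
from h import *
need([.544,.195,.15],93);
"
```

```text
clock 24.8 pos [0.5952 0.3968 0.1937] yaw 89.6 w 0.043 F [ 0.8 -1.1  0.9]
 shift now-axes cm [-20.2   -4.95   4.47]  target-axes [-19.89  -6.17   4.37] turn [-0.008  0.003 -0.059] dist 0.213
```

Emit:
drive_tool([
  [[-1,-3,-0.6,0,-0.008,0.003,0],[-1,-4,-0.8,0,0,0,0],[-1,-4,-0.8,0,0,0,0],[-1,-4,-0.8,0,0,0,0],[-1,-4,-0.8,0.5,0,0,0],[-1,-4,-0.8,0.5,0,0,0],[-1,-4,-0.8,0.5,0,0,0],[-1,-2.5,-0.4,0.5,0,0,0],[-1,-0.5,0,0,0,0,0],[-1,0,0,0,0,0,0]],
])

```text
clock: 25.63
tool_pos: [0.5461, 0.0893, 0.2031]
orientation: [[0.004, 0.998, 0.056], [1.0, -0.005, 0.014], [0.015, 0.056, -0.998]]
ft_force: [0.3, 0.3, -0.3]
width: 0.0006
```

```bash
python3 -c "
from h import *
snap('wrist','w14')
need([.535,.093,.08],90);
"
```

```text
clock 25.7 pos [0.5464 0.09   0.2032] yaw 89.8 w 0.000 F [ 0.2 -0.3  0.2]
 shift now-axes cm [ 0.12 -1.82 12.24]  target-axes [ 0.3  -1.14 12.32] turn [ 0.056 -0.014 -0.003] dist 0.124
```

View pics/w14.png

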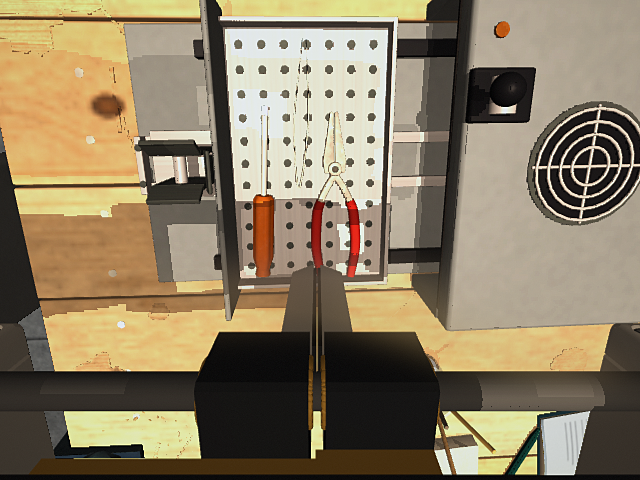

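Emit:
drive_tool([
  [[-1,0.2,-0.5,1,0.03,-0.01,0],[-1,0,-0.3,3,0.026,-0.004,0],[-1,0,0,4,0,0,0],[-1,0,0,3,0,0,0],[-1,0,0,1,0,0,0],[-1,0,0,0.2,0,0,0]],
])

```text
clock: 26.18
tool_pos: [0.5465, 0.1028, 0.0821]
orientation: [[-0.007, 1.0, 0.008], [1.0, 0.007, 0.002], [0.002, 0.008, -1.0]]
ft_force: [0.0, 0.7, 1.0]
width: 0.0006
```

```bash
python3 -c "
from h import *
need([.535,.093,.043],90);
"
```

```text
clock 26.2 pos [0.5465 0.1028 0.0821] yaw 90.4 w 0.001 F [0.  0.7 1. ]
 shift now-axes cm [-0.98 -1.19  3.89]  target-axes [-0.98 -1.15  3.91] turn [ 0.008 -0.002  0.007] dist 0.042
```

Emit:
drive_tool([
  [[-1,-0.7,-0.8,0.3,0.008,0,0.007],[-1,-0.2,-0.2,1,0,0,0],[-1,0,0,0.5,0,0,0],[-1,0,0,0.2,0,0,0]],
])

```text
clock: 26.52
tool_pos: [0.5379, 0.0961, 0.0631]
orientation: [[-0.004, 1.0, 0.003], [1.0, 0.004, 0.002], [0.002, 0.003, -1.0]]
ft_force: [0.1, -0.4, -0.1]
width: 0.0008
```

```bash
python3 -c "
from h import *
need([.534,.093,.043],90);
"
```

```text
clock 26.5 pos [0.5379 0.0961 0.0631] yaw 90.2 w 0.001 F [ 0.1 -0.4 -0.1]
 shift now-axes cm [-0.31 -0.4   2.01]  target-axes [-0.31 -0.39  2.01] turn [ 0.003 -0.002  0.004] dist 0.021
```

Emit:
drive_tool([
  [[-1,-0.3,-0.4,0.7,0,0,0],[-1,0,0,0.8,0,0,0],[-1,0,0,0.4,0,0,0],[-1,0,0,0.1,0,0,0]],
])

```text
clock: 26.85
tool_pos: [0.536, 0.0923, 0.044]
orientation: [[-0.003, 1.0, 0.008], [1.0, 0.003, 0.002], [0.002, 0.008, -1.0]]
ft_force: [-0.1, 0.5, 0.7]
width: 0.0002
```

```bash
python3 -c "
from h import *
need([.5175,.093,.043],90);
"
```

```text
clock 26.9 pos [0.536  0.0923 0.044 ] yaw 90.2 w 0.000 F [-0.1  0.5  0.7]
 shift now-axes cm [ 0.07 -1.85  0.09]  target-axes [ 0.07 -1.85  0.1 ] turn [ 0.008 -0.002  0.003] dist 0.019
```

Emit:
drive_tool([
  [[-1,0,-0.5,0,0.005,0,0],[-1,0,-0.5,0,0,0,0],[-1,0,-0.4,0,0,0,0],[-1,0,-0.3,0,0,0,0],[-1,0,-0.1,0,0,0,0]],
])

```text
clock: 27.27
tool_pos: [0.5174, 0.0921, 0.0445]
orientation: [[-0.002, 1.0, 0.005], [1.0, 0.002, 0.002], [0.002, 0.005, -1.0]]
ft_force: [0.6, 0.0, 0.7]
width: 0.0002
```

```bash
python3 -c "
from h import *
need([.5175,.093,.043],90);
"
```

```text
clock 27.3 pos [0.5174 0.0921 0.0445] yaw 90.1 w 0.000 F [0.6 0.  0.7]
 shift now-axes cm [0.09 0.01 0.15]  target-axes [0.09 0.01 0.15] turn [ 0.005 -0.002  0.002] dist 0.002
```

Back off and up, then look.

Emit:
drive_tool([
  [[-1,0,0.3,0,0,0,0],[-1,0,0.3,-1,0,0,0],[-1,0,0,-4,0,0,0],[-1,0,0,-4,0,0,0],[0,0,0,-4,0,0,0],[0,0,0,-3,0,0,0],[1,0,0,0,0,0,0]],
])

```text
clock: 27.85
tool_pos: [0.5214, 0.0918, 0.2123]
orientation: [[-0.002, 1.0, -0.002], [1.0, 0.002, 0.002], [0.002, -0.002, -1.0]]
ft_force: [0.8, 0.3, 1.2]
width: 0.017
```

```bash
python3 -c "
from h import *
snap('wrist','w15')
need([.596,.413,.2],90);
"
```

```text
clock 27.9 pos [0.5204 0.0918 0.21  ] yaw 90.1 w 0.021 F [ 0.7 -0.9  0. ]
 shift now-axes cm [32.1   7.64  1.03]  target-axes [32.12  7.56  1.  ] turn [-0.005 -0.002  0.002] dist 0.33
```

View pics/w15.png

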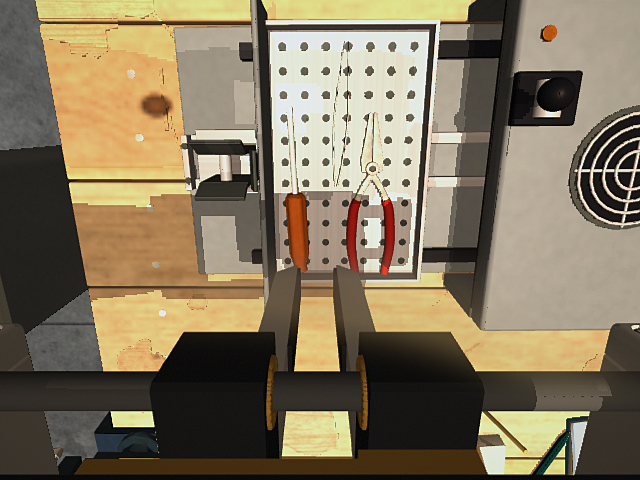

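```bash
python3 -c "
from h import *
f,K,W=load('w15')
for n,u,v,z in [('tw top',345,43,.024),('tw bot',337,186,.024),('tw Lmid',334,125,.027),('shaft top',291,107,.026),('shaft bot',296,193,.028),('shaftR mid',297,150,.028),('handle R',306,230,.03),('handle end',303,270,.03),('floorL',271,150,.019)]:
    print(n,onz(K,W,u,v,z).round(4))
"
```

```text
tw top [0.5449 0.2398 0.024 ]
tw bot [0.5402 0.116  0.024 ]
tw Lmid [0.5363 0.1719 0.027 ]
shaft top [0.4977 0.1873 0.026 ]
shaft bot [0.5013 0.1099 0.028 ]
shaftR mid [0.5028 0.1498 0.028 ]
handle R [0.5106 0.0742 0.03  ]
handle end [0.5074 0.0327 0.03  ]
floorL [0.4779 0.1491 0.019 ]
```

Emit:
drive_tool([
  [[1,3,0.7,0,-0.005,0,0],[1,4,1,0,0,0,0],[1,4,1,0,0,0,0],[1,4,1,0,0,0,0],[1,4,1,0,0,0,0],[1,4,1,0,0,0,0],[1,4,1,0,0,0,0],[1,3,0.7,0,0,0,0],[1,0.7,0.2,0,0,0,0],[1,0,0,0,0,0,0]],
])

```text
clock: 28.73
tool_pos: [0.5931, 0.4061, 0.1939]
orientation: [[0.004, 1.0, -0.019], [1.0, -0.004, -0.008], [-0.008, -0.019, -1.0]]
ft_force: [0.1, -0.2, -0.2]
width: 0.0881
```

```bash
python3 -c "
from h import *
snap('wrist','w16')
need([.596,.413,.2],90);
"
```

```text
clock 28.8 pos [0.5925 0.4052 0.1934] yaw 89.7 w 0.091 F [-0.4 -0.5 -0.2]
 shift now-axes cm [ 0.78  0.33 -0.67]  target-axes [ 0.78  0.35 -0.66] turn [-0.02   0.009 -0.005] dist 0.011
```

View pics/w16.png

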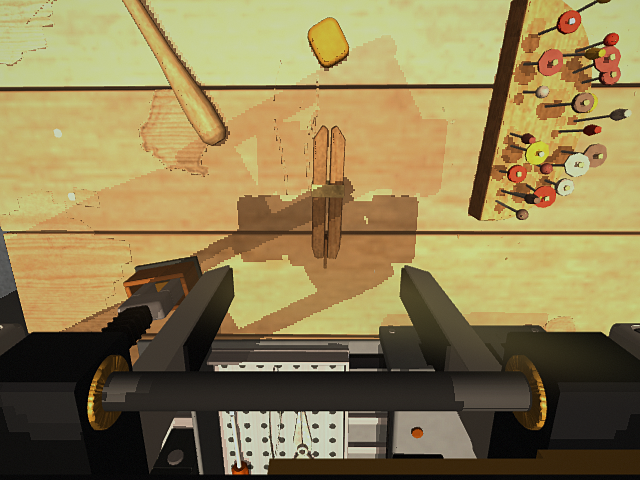

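```bash
python3 -c "
from h import *
f,K,W=load('w16')
a=onz(K,W,329,126,.015);b=onz(K,W,326,266,.012);d=a-b
print(a,b,(a+b)/2,np.linalg.norm(d),np.degrees(np.arctan2(d[1],d[0])))
m=(a+b)/2
need([m[0],m[1],.06],89.5);
"
```

```text
[0.60085723 0.4833672  0.015     ] [0.59862683 0.34924142 0.012     ] [0.59974203 0.41630431 0.0135    ] 0.13417786713661248 89.04730663189882
clock 28.8 pos [0.5925 0.4052 0.1934] yaw 89.7 w 0.091 F [-0.4 -0.5 -0.2]
 shift now-axes cm [ 1.24  0.98 13.31]  target-axes [ 1.12  0.71 13.34] turn [-0.02   0.009  0.004] dist 0.134
```

Emit:
drive_tool([
  [[1,0.8,0.5,1,-0.02,0.009,0],[1,0.5,0.3,3.5,0,0,0],[0.7,0,0,4,0,0,0],[0.5,0,0,3,0,0,0],[0.5,0,0,1,0,0,0],[0.5,0,0,0.2,0,0,0]],
])

```text
clock: 29.28
tool_pos: [0.6019, 0.4081, 0.0634]
orientation: [[0.012, 1.0, 0.001], [1.0, -0.012, -0.004], [-0.004, 0.001, -1.0]]
ft_force: [0.5, -0.6, 0.1]
width: 0.0717
```

```bash
python3 -c "
from h import *
need([.5995,.416,.03],89.3);
"
```

```text
clock 29.3 pos [0.6019 0.4081 0.0634] yaw 89.3 w 0.072 F [ 0.5 -0.6  0.1]
 shift now-axes cm [ 0.8  -0.25  3.34]  target-axes [ 0.78 -0.25  3.34] turn [ 0.001  0.004 -0.   ] dist 0.034
```

Emit:
drive_tool([
  [[0.4,0.5,-0.2,1.3,0,0.004,0],[0.3,0.3,0,1.2,0,0,0],[0.2,0,0,0.6,0,0,0],[0,0,0,0.2,0,0,0],[-0.2,0,0,0.1,0,0,0]],
])

```text
clock: 29.7
tool_pos: [0.6027, 0.4148, 0.0313]
orientation: [[0.016, 1.0, 0.006], [1.0, -0.016, 0.003], [0.003, 0.006, -1.0]]
ft_force: [-0.1, 0.6, 0.3]
width: 0.0461
```

```bash
python3 -c "
from h import *
need([.5995,.416,.03],89.3);
"
```

```text
clock 29.7 pos [0.6027 0.4148 0.0313] yaw 89.1 w 0.046 F [-0.1  0.6  0.3]
 shift now-axes cm [ 0.12 -0.32  0.13]  target-axes [ 0.12 -0.32  0.13] turn [ 0.006 -0.003 -0.004] dist 0.004
```

Emit:
drive_tool([
  [[-1,0,-0.3,0.15,0.006,-0.003,0],[-1,0,0,0.05,0,0,0],[-1,0,0,0.05,0,0,0],[-1,0,0,0.05,0,0,0],[-1,0,0,0,0,0,0]],
])

```text
clock: 30.12
tool_pos: [0.6014, 0.4166, 0.0316]
orientation: [[0.015, 1.0, 0.005], [1.0, -0.015, 0.002], [0.002, 0.005, -1.0]]
ft_force: [0.3, 0.1, -0.4]
width: 0.0293
```

Emit:
drive_tool([
  [[-1,0,0,-0.5,0,0,0],[-1,0,0,-3,0,0,0],[-1,0,0,-4,0,0,0],[-1,0,0,-4,0,0,0],[-1,0,0,-3.5,0,0,0],[-1,0,0,0,0,0,0]],
])

```text
clock: 30.62
tool_pos: [0.598, 0.4147, 0.1835]
orientation: [[0.015, 1.0, -0.005], [1.0, -0.015, -0.003], [-0.003, -0.005, -1.0]]
ft_force: [0.4, 1.0, 0.7]
width: 0.0291
```

```bash
python3 -c "
from h import *
need([.519,.18,.18],90);
"
```

```text
clock 30.6 pos [0.598  0.4147 0.1835] yaw 89.1 w 0.029 F [0.4 1.  0.7]
 shift now-axes cm [-23.59  -7.54   0.46]  target-axes [-23.47  -7.9    0.35] turn [-0.005  0.003 -0.015] dist 0.248
```

Emit:
drive_tool([
  [[-1,-2,-0.7,0,-0.005,0.003,-0.015],[-1,-4,-1.3,0,0,0,0],[-1,-4,-1.3,0,0,0,0],[-1,-4,-1.3,0,0,0,0],[-1,-4,-1.3,0,0,0,0],[-1,-3.5,-1.2,0,0,0,0],[-1,-1.5,-0.5,0,0,0,0],[-1,-0.3,0,0,0,0,0]],
])

```text
clock: 31.28
tool_pos: [0.5213, 0.1785, 0.1867]
orientation: [[-0.007, 1.0, 0.015], [1.0, 0.007, 0.007], [0.007, 0.015, -1.0]]
ft_force: [0.3, 0.5, -0.6]
width: 0.0289
```

```bash
python3 -c "
from h import *
snap('wrist','w17')
need([.519,.18,.1],90);
"
```

```text
clock 31.3 pos [0.5219 0.1789 0.1867] yaw 90.4 w 0.029 F [-0.1 -0.6 -0.8]
 shift now-axes cm [ 0.05 -0.42  8.67]  target-axes [ 0.11 -0.29  8.67] turn [ 0.016 -0.007  0.007] dist 0.087
```

View pics/w17.png

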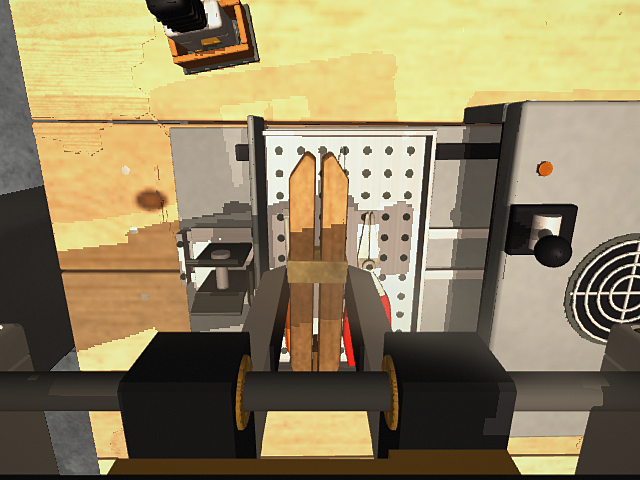

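Emit:
drive_tool([
  [[-1,0,-0.3,1,0.016,-0.007,0.007],[-1,0,0,3,0,0,0],[-1,0,0,4,0,0,0],[-1,0,0,2.2,0,0,0],[-1,0,0,0.7,0,0,0],[-1,0,0,0.1,0,0,0]],
])

```text
clock: 31.83
tool_pos: [0.525, 0.1866, 0.0739]
orientation: [[-0.003, 1.0, 0.007], [1.0, 0.003, 0.003], [0.003, 0.007, -1.0]]
ft_force: [-1.0, 0.6, 0.1]
width: 0.0291
```

```bash
python3 -c "
from h import *
need([.519,.18,.051],90);
"
```

```text
clock 31.8 pos [0.525  0.1866 0.0739] yaw 90.2 w 0.029 F [-1.   0.6  0.1]
 shift now-axes cm [-0.67 -0.62  2.28]  target-axes [-0.66 -0.6   2.29] turn [ 0.007 -0.003  0.003] dist 0.025
```

Emit:
drive_tool([
  [[-1,-0.5,-0.5,0.3,0.007,-0.003,0],[-1,-0.2,-0.2,0.4,0,0,0],[-1,0,0,0.1,0,0,0]],
])

```text
clock: 32.08
tool_pos: [0.5188, 0.1817, 0.0659]
orientation: [[-0.006, 1.0, 0.001], [1.0, 0.006, 0.0], [0.0, 0.001, -1.0]]
ft_force: [-0.2, 0.2, -0.2]
width: 0.0296
```

```bash
python3 -c "
from h import *
need([.519,.18,.051],90);
"
```

```text
clock 32.1 pos [0.5188 0.1817 0.0659] yaw 90.3 w 0.030 F [-0.2  0.2 -0.2]
 shift now-axes cm [-0.17  0.02  1.49]  target-axes [-0.17  0.02  1.49] turn [ 0.001 -0.     0.006] dist 0.015
```

Emit:
drive_tool([
  [[-1,-0.2,0,0.6,0,0,0],[-1,0,0,0.6,0,0,0],[-1,0,0,0.2,0,0,0],[-1,0,0,0.1,0,0,0]],
])

```text
clock: 32.42
tool_pos: [0.522, 0.18, 0.0534]
orientation: [[-0.006, 1.0, 0.008], [1.0, 0.005, 0.002], [0.002, 0.008, -1.0]]
ft_force: [0.3, 0.4, -1.4]
width: 0.0295
```

```bash
python3 -c "
from h import *
need([.519,.18,.051],90);
"
```

```text
clock 32.4 pos [0.522  0.18   0.0534] yaw 90.3 w 0.030 F [ 0.3  0.4 -1.4]
 shift now-axes cm [ 0.   -0.3   0.23]  target-axes [-0.   -0.3   0.24] turn [ 0.008 -0.002  0.005] dist 0.004
```

Emit:
drive_tool([
  [[-1,0,-0.3,0.1,0.008,0,0],[-1,0,0,0.15,0,0,0],[-0.2,0,0,0.05,0,0,0],[-0.2,0,0,0,0,0,0],[-0.2,0,0,0,0,0,0],[-0.2,0,0,-1,0,0,0],[-0.2,0,0,-4,0,0,0],[0,0,0,-4,0,0,0],[0,0,0,-4,0,0,0],[0,0,0,-2,0,0,0],[0,0,0,0,0,0,0]],
])

```text
clock: 33.33
tool_pos: [0.5178, 0.1794, 0.2087]
orientation: [[-0.005, 1.0, -0.003], [1.0, 0.005, 0.002], [0.002, -0.003, -1.0]]
ft_force: [0.8, -0.3, 0.0]
width: 0.0466
```

```bash
python3 -c "
from h import *
snap('wrist','w18')
need([.4395,.3232,.2],98);
"
```

```text
clock 33.4 pos [0.5175 0.1793 0.2073] yaw 90.3 w 0.047 F [-0.1 -0.2  0.5]
 shift now-axes cm [14.43 -7.72  0.78]  target-axes [15.33 -5.72  0.73] turn [-0.004 -0.002 -0.135] dist 0.164
```

View pics/w18.png

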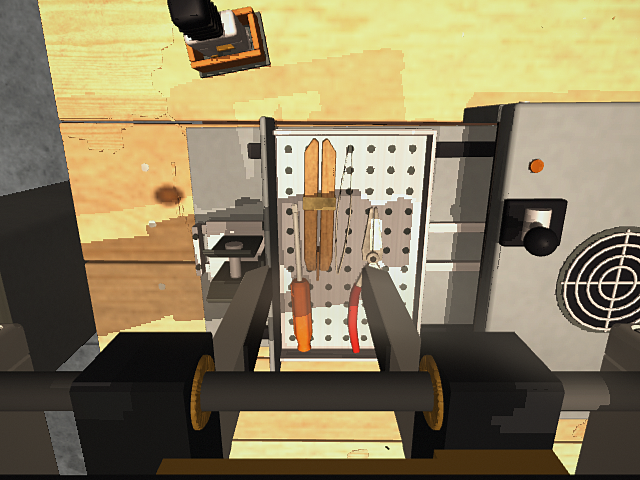

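All four tools lie flat in the tray. The hook comes next.

Emit:
drive_tool([
  [[0.2,3,-1.6,-1,0,0,-0.03],[0.2,4,-1.7,-1,0,0,-0.04],[0.2,4,-1.6,-1,0,0,-0.04],[0.2,3,-1.2,0,0,0,-0.03],[0.2,0.8,-0.3,0,0,0,0],[0.2,0,0,0,0,0,0],[0.2,0,0,0,0,0,0]],
])

```text
clock: 33.97
tool_pos: [0.4386, 0.3231, 0.2279]
orientation: [[-0.145, 0.989, -0.017], [0.989, 0.145, -0.006], [-0.003, -0.018, -1.0]]
ft_force: [0.5, -0.4, -1.3]
width: 0.0564
```

```bash
python3 -c "
from h import *
snap('wrist','w19')
need([.4395,.3232,.2],98);
"
```

```text
clock 34.0 pos [0.4386 0.3226 0.2276] yaw 98.3 w 0.056 F [-0.9 -0.4 -1. ]
 shift now-axes cm [0.06 0.15 2.75]  target-axes [0.05 0.09 2.76] turn [-0.019  0.004  0.005] dist 0.028
```

View pics/w19.png

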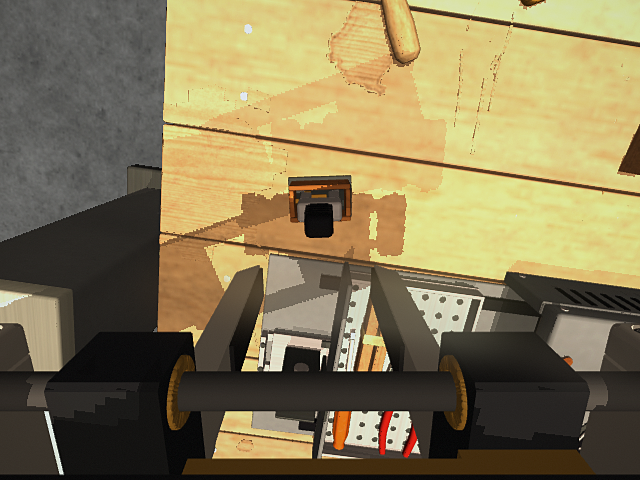

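```bash
python3 -c "
import cv2
f=cv2.imread('pics/w19.png'); cv2.imwrite('pics/c5.png',cv2.resize(f[165:250,270:370],None,fx=7,fy=7,interpolation=2))
"
```

```text
(no output)
```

View pics/c5.png

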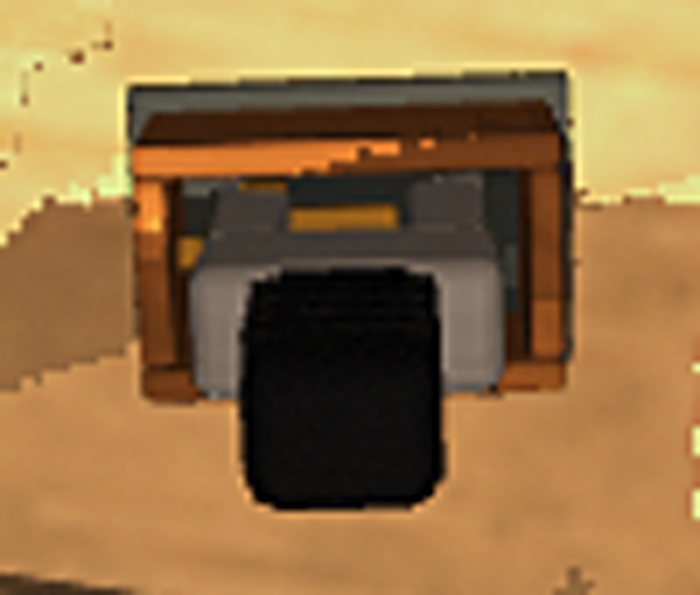

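```bash
python3 -c "
from h import *
f,K,W=load('w19')
def c(u,v,z): return onz(K,W,270+(u+.5)/7-.5,165+(v+.5)/7-.5,z)
a=c(243,500,.121);b=c(443,500,.121);print('top face edge',a,b,np.linalg.norm(a-b))
R=np.array(sense()['orientation'])
m=(a+b)/2; 
t=np.radians(9); xh=np.array([-np.sin(t),np.cos(t),0])
print('handle c',m+xh*.009)
P=[c(135,158,.036),c(557,143,.036),c(566,385,.036),c(143,397,.036)]
for p in P: print(p)
P=np.array(P); print('rest c',P.mean(0), np.degrees(np.arctan2(*(P[1]-P[0])[[1,0]])),np.degrees(np.arctan2(*(P[2]-P[3])[[1,0]])),np.linalg.norm(P[1]-P[0]),np.linalg.norm(P[2]-P[1]))
need([m[0],m[1],.2],98)
"
```

```text
top face edge [0.42757807 0.3202307  0.121     ] [0.44897728 0.32348157 0.121     ] 0.021644734210984826
handle c [0.43686977 0.33074533 0.121     ]
[0.40569879 0.33986914 0.036     ]
[0.46263563 0.35047371 0.036     ]
[0.46967599 0.31690794 0.036     ]
[0.41104333 0.30627916 0.036     ]
rest c [0.43726343 0.32838249 0.036     ] 10.550541995908 10.274853250616605 0.05791598263229666 0.03429617591712352
clock 34.0 pos [0.4386 0.3226 0.2276] yaw 98.3 w 0.056 F [-0.9 -0.4 -1. ]
 shift now-axes cm [-0.06  0.01  2.76]  target-axes [-0.07 -0.05  2.76] turn [-0.019  0.004  0.005] dist 0.028
```

```bash
python3 -c "
from h import *
need([.437,.329,.14],100)
"
```

```text
clock 34.0 pos [0.4386 0.3226 0.2276] yaw 98.3 w 0.056 F [-0.9 -0.4 -1. ]
 shift now-axes cm [0.69 0.09 8.75]  target-axes [ 0.66 -0.05  8.76] turn [-0.019  0.003 -0.03 ] dist 0.088
```

Emit:
drive_tool([
  [[0.2,0.4,0,1,-0.019,0.003,-0.03],[0.2,0.3,0,3,0,0,0],[0.2,0,0,3,0,0,0],[0.2,0,0,1,0,0,0],[0.2,0,0,0.2,0,0,0],[0.2,0,0,0,0,0,0]],
])

```text
clock: 34.52
tool_pos: [0.4424, 0.3209, 0.1406]
orientation: [[-0.162, 0.987, 0.0], [0.987, 0.162, -0.004], [-0.004, -0.0, -1.0]]
ft_force: [-0.3, -0.1, -0.2]
width: 0.0566
```

```bash
python3 -c "
from h import *
snap('wrist','w20')
need([.437,.329,.1],100)
"
```

```text
clock 34.6 pos [0.4427 0.3211 0.1411] yaw 99.3 w 0.056 F [-0.4 -0.8 -0.7]
 shift now-axes cm [ 0.89 -0.44  4.11]  target-axes [ 0.88 -0.42  4.11] turn [ 0.001  0.004 -0.012] dist 0.042
```

View pics/w20.png

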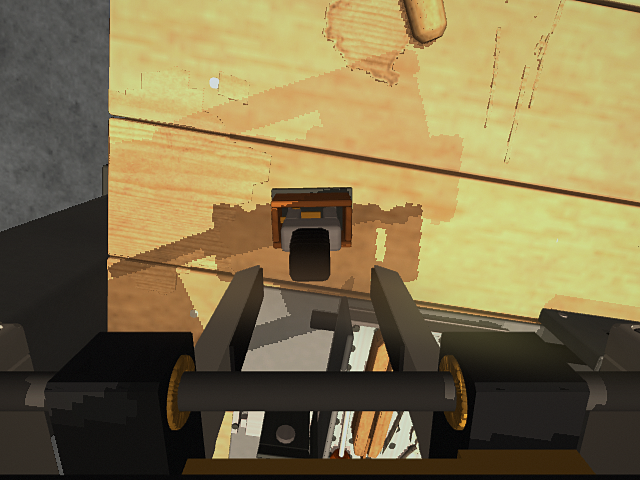

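```bash
python3 -c "
from h import *
f,K,W=load('w20')
a=onz(K,W,289.5,278,.121);b=onz(K,W,330.5,278,.121);print(a,b,np.linalg.norm(a-b)); m=(a+b)/2
m2=onz(K,W,310,281.5,.121);t=np.radians(9.7); print(m2+np.array([-np.sin(t),np.cos(t),0])*.009)
"
```

```text
[0.42762785 0.32134538 0.121     ] [0.44900511 0.32484897 0.121     ] 0.021662463247004098
[0.43711542 0.32998349 0.121     ]
```

Agrees: handle centre at (0.437, 0.330), 22 mm wide, yaw 9.5°. Descending.

Emit:
drive_tool([
  [[0.2,0.5,-0.4,0.8,0,0.004,-0.01],[0.2,0.4,-0.1,1.5,0,0,0],[0.2,0,0,1,0,0,0],[0.2,0,0,0.4,0,0,0],[0.2,0,0,0.1,0,0,0]],
])

```text
clock: 34.98
tool_pos: [0.4412, 0.3313, 0.1075]
orientation: [[-0.171, 0.985, 0.012], [0.985, 0.171, 0.006], [0.004, 0.013, -1.0]]
ft_force: [0.5, -1.0, -0.0]
width: 0.0563
```

```bash
python3 -c "
from h import *
need([.437,.3295,.1],99.7)
"
```

```text
clock 35.0 pos [0.4412 0.3313 0.1075] yaw 99.9 w 0.056 F [ 0.5 -1.  -0. ]
 shift now-axes cm [-0.11 -0.45  0.74]  target-axes [-0.11 -0.44  0.75] turn [ 0.013 -0.004  0.003] dist 0.009
```

Emit:
drive_tool([
  [[0.1,-0.1,-0.4,0.3,0.013,-0.004,0.003],[0.1,0,0,0.3,0,0,0],[0,0,0,0.1,0,0,0],[0,0,0,0,0,0,0]],
])

```text
clock: 35.32
tool_pos: [0.438, 0.3301, 0.1014]
orientation: [[-0.169, 0.986, 0.001], [0.986, 0.169, 0.001], [0.001, 0.001, -1.0]]
ft_force: [-0.7, -0.2, 0.3]
width: 0.0476
```

```bash
python3 -c "
from h import *
need([.437,.3295,.1],99.7)
"
```

```text
clock 35.3 pos [0.438  0.3301 0.1014] yaw 99.7 w 0.048 F [-0.7 -0.2  0.3]
 shift now-axes cm [-0.04 -0.11  0.14]  target-axes [-0.04 -0.11  0.14] turn [ 0.001 -0.001  0.   ] dist 0.002
```

Emit:
drive_tool([
  [[-1,0,-0.1,0.1,0,0,0],[-1,0,0,0,0,0,0],[-1,0,0,0,0,0,0],[-1,0,0,0,0,0,0],[-1,0,0,0,0,0,0]],
], squeeze=50)

```text
clock: 35.73
tool_pos: [0.4377, 0.3302, 0.1012]
orientation: [[-0.169, 0.986, 0.002], [0.986, 0.169, 0.002], [0.001, 0.003, -1.0]]
ft_force: [0.3, 0.1, 0.3]
width: 0.0214
```

```bash
python3 -c "
from h import *
need([.437,.3295,.1],99.7)
"
```

```text
clock 35.7 pos [0.4377 0.3302 0.1012] yaw 99.7 w 0.021 F [0.3 0.1 0.3]
 shift now-axes cm [-0.06 -0.08  0.12]  target-axes [-0.06 -0.08  0.12] turn [ 0.003 -0.001  0.   ] dist 0.002
```

Emit:
drive_tool([
  [[-1,0,0,-0.5,0,0,0],[-1,0,0,-1.5,0,0,0],[-1,0,0,-2.5,0,0,0],[-1,0,0,-3,0,0,0],[-1,0,0,-2.5,0,0,0],[-1,0,0,-0.7,0,0,0],[-1,0,0,0,0,0,0]],
])

```text
clock: 36.32
tool_pos: [0.434, 0.328, 0.2084]
orientation: [[-0.169, 0.986, -0.007], [0.986, 0.169, -0.004], [-0.002, -0.008, -1.0]]
ft_force: [0.0, -0.8, -2.5]
width: 0.0214
```

```bash
python3 -c "
from h import *
snap('wrist','w21')
need([.446,.137,.205],90)
"
```

```text
clock 36.4 pos [0.4339 0.328  0.2078] yaw 99.7 w 0.022 F [ 0.4 -0.6 -1.9]
 shift now-axes cm [-19.03  -2.02   0.35]  target-axes [-19.1    1.21   0.28] turn [-0.008  0.003  0.169] dist 0.191
```

View pics/w21.png

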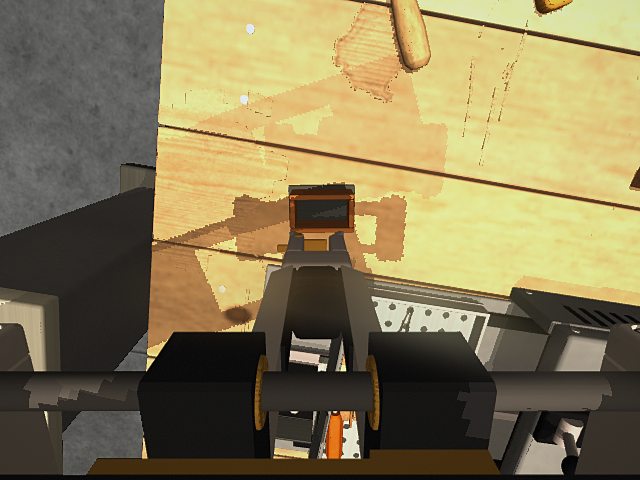

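Emit:
drive_tool([
  [[-1,-2,-0.2,0,-0.008,0.003,0.04],[-1,-4,-0.2,0,0,0,0.04],[-1,-4,-0.2,0,0,0,0.04],[-1,-4,0,0,0,0,0.04],[-1,-3,0.3,0,0,0,0.01],[-1,-1,0.4,0,0,0,0],[-1,0,0,0,0,0,0],[-1,0,0,0,0,0,0]],
])

```text
clock: 37.03
tool_pos: [0.4401, 0.1405, 0.1921]
orientation: [[0.006, 1.0, -0.023], [1.0, -0.006, -0.003], [-0.004, -0.023, -1.0]]
ft_force: [-0.7, 0.1, -2.7]
width: 0.022
```

```bash
python3 -c "
from h import *
snap('side','s1');snap('wrist','w22')
need([.445,.137,.195],90)
f=cv2.imread('pics/s1.png'); cv2.imwrite('pics/c6.png',cv2.resize(f[150:310,170:350],None,fx=4,fy=4,interpolation=2)[:600])
"
```

```text
clock 37.1 pos [0.4401 0.1414 0.1924] yaw 89.8 w 0.022 F [ 0.3  0.2 -2.1]
 shift now-axes cm [-0.44  0.48 -0.27]  target-axes [-0.44  0.49 -0.26] turn [-0.023  0.004 -0.003] dist 0.007
```

View pics/c6.png

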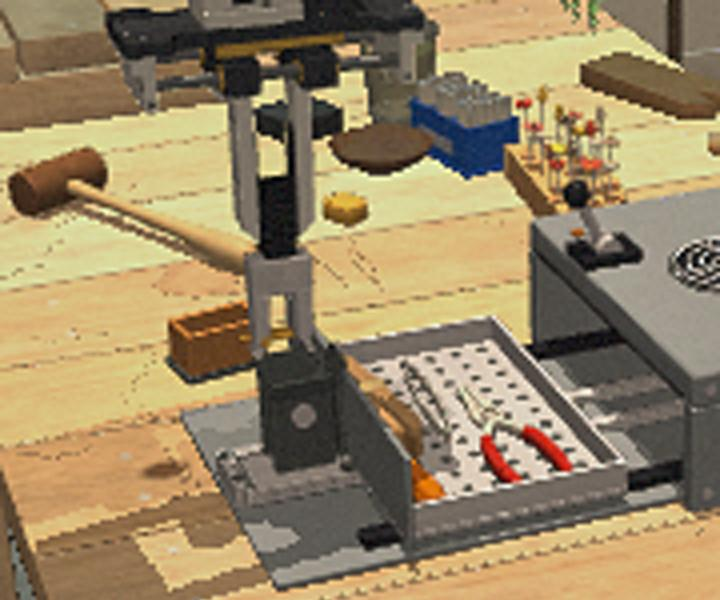

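View pics/w22.png

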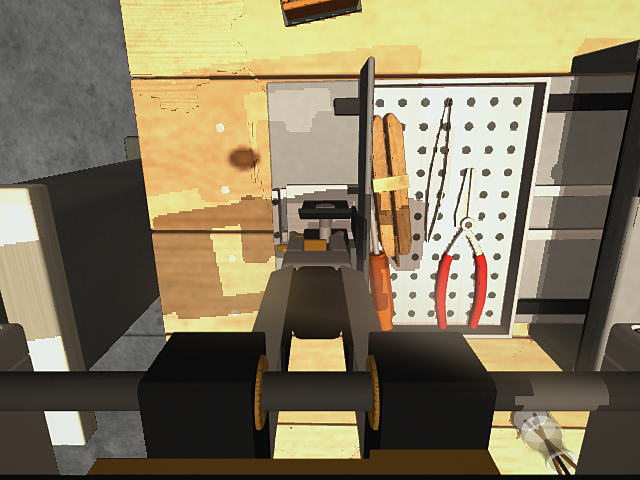

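```bash
python3 -c "
from h import *
f,K,W=load('w22')
for n,u,v,z in [('panel top end',362,60,.078),('panel top end R',373,58,.078),('pin top?',326,235,.0585),('cheek L',300,201,.087),('cheek R',351,205,.087),('pinR',331,228,.0585),('pinL',320,228,.0585)]: print(n,onz(K,W,u,v,z).round(4))
f,K,W=load('s1')
o,d=ray(K,W,170+302/4,150+415/4); t=(.137-.013-o[1])/d[1]; print('disc on cheek',o+d*t)
"
```

```text
panel top end [0.4684 0.2629 0.078 ]
panel top end R [0.4758 0.2641 0.078 ]
pin top? [0.4442 0.1321 0.0585]
cheek L [0.425 0.167 0.087]
cheek R [0.4624 0.164  0.087 ]
pinR [0.4483 0.1382 0.0585]
pinL [0.4392 0.1382 0.0585]
disc on cheek [0.44617226 0.124      0.05592059]
```

Emit:
drive_tool([
  [[-1,-0.4,0.4,0,-0.023,0.004,-0.003],[-1,-0.1,0,0.5,0,0,0],[-1,0,0,0.5,0,0,0],[-1,0,0,0,0,0,0]],
])

```text
clock: 37.47
tool_pos: [0.4438, 0.1396, 0.1806]
orientation: [[-0.006, 1.0, 0.002], [1.0, 0.006, 0.002], [0.002, 0.002, -1.0]]
ft_force: [-0.3, 0.4, -3.3]
width: 0.0213
```

```bash
python3 -c "
from h import *
need([.444,.137,.16],90)
"
```

```text
clock 37.5 pos [0.4438 0.1396 0.1806] yaw 90.3 w 0.021 F [-0.3  0.4 -3.3]
 shift now-axes cm [-0.26  0.02  2.06]  target-axes [-0.26  0.02  2.06] turn [ 0.002 -0.002  0.006] dist 0.021
```

Emit:
drive_tool([
  [[-1,-0.3,0,0.6,0.002,-0.002,0.005],[-1,0,0,0.7,0,0,0],[-1,0,0,0.5,0,0,0],[-1,0,0,0.2,0,0,0]],
])

```text
clock: 37.8
tool_pos: [0.4437, 0.1375, 0.1588]
orientation: [[-0.003, 1.0, 0.0], [1.0, 0.003, 0.0], [0.0, 0.0, -1.0]]
ft_force: [0.5, -0.1, -2.6]
width: 0.0213
```

```bash
python3 -c "
from h import *
snap('side','s2')
need([.444,.137,.12],90)
f=cv2.imread('pics/s2.png'); cv2.imwrite('pics/c6.png',cv2.resize(f[190:310,170:350],None,fx=4,fy=4,interpolation=2)[:600])
"
```

```text
clock 37.9 pos [0.4435 0.1375 0.1585] yaw 90.2 w 0.022 F [ 0.2  0.8 -2.2]
 shift now-axes cm [-0.05  0.06  3.85]  target-axes [-0.05  0.05  3.85] turn [-0.001 -0.     0.003] dist 0.038
```

View pics/c6.png

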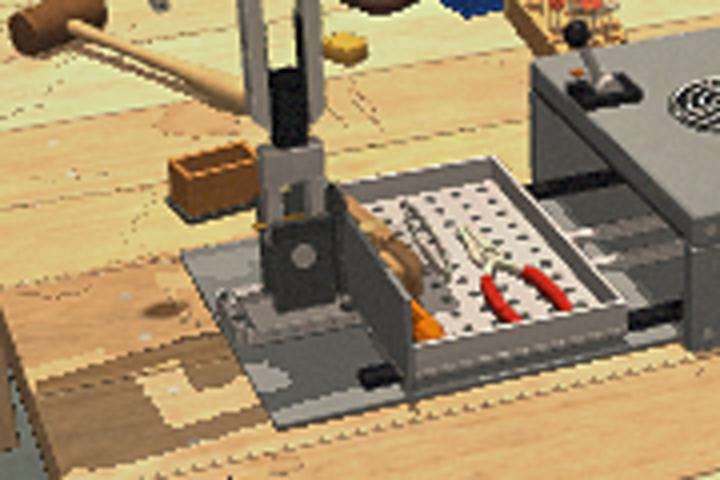

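Emit:
drive_tool([
  [[-1,0,0,0.7,0,0,0],[-1,0,0,0.7,0,0,0],[-1,0,0,0.5,0,0,0]],
])

```text
clock: 38.1
tool_pos: [0.4448, 0.1377, 0.1407]
orientation: [[-0.003, 1.0, 0.002], [1.0, 0.003, 0.0], [0.0, 0.002, -1.0]]
ft_force: [-4.2, -0.3, 10.6]
width: 0.022
```

Emit:
drive_tool([
  [[-1,0,0,0.6,0,0,0],[-1,0,0,0.6,0,0,0]],
])

```text
clock: 38.27
tool_pos: [0.4439, 0.1378, 0.1295]
orientation: [[-0.003, 1.0, -0.001], [1.0, 0.003, 0.0], [0.0, -0.001, -1.0]]
ft_force: [-2.4, -0.3, 2.2]
width: 0.0216
```

Emit:
drive_tool([
  [[-1,0,0,0.6,0,0,0],[-1,0,0,0.6,0,0,0]],
])

```text
clock: 38.43
tool_pos: [0.444, 0.1379, 0.1168]
orientation: [[-0.003, 1.0, -0.001], [1.0, 0.003, 0.001], [0.001, -0.001, -1.0]]
ft_force: [-15.1, 1.1, 60.6]
width: 0.0215
```

Emit:
drive_tool([
  [[-1,0,0,0.3,0,0,0]],
])

```text
clock: 38.52
tool_pos: [0.4449, 0.138, 0.1168]
orientation: [[-0.003, 1.0, -0.001], [1.0, 0.003, 0.0], [0.0, -0.001, -1.0]]
ft_force: [-12.1, -1.4, 39.3]
width: 0.0217
```

Emit:
drive_tool([
  [[-1,0,0,0,0,0,0],[-1,0,0,-0.3,0,0,0],[-1,0,0,-0.3,0,0,0]],
])

```text
clock: 38.77
tool_pos: [0.447, 0.1381, 0.1237]
orientation: [[-0.003, 1.0, 0.004], [1.0, 0.003, 0.001], [0.001, 0.004, -1.0]]
ft_force: [0.3, -1.2, -2.6]
width: 0.0214
```

Emit:
drive_tool([
  [[-1,0,0,-0.3,0,0,0],[-1,0,0,-0.4,0,0,0]],
])

```text
clock: 38.93
tool_pos: [0.4465, 0.1379, 0.1298]
orientation: [[-0.003, 1.0, 0.003], [1.0, 0.003, 0.0], [0.0, 0.003, -1.0]]
ft_force: [-0.7, 0.3, -1.5]
width: 0.0217
```

Emit:
drive_tool([
  [[-1,0,0,-0.3,0,0,0],[-1,0,0,-0.3,0,0,0]],
])

```text
clock: 39.1
tool_pos: [0.4461, 0.1378, 0.1355]
orientation: [[-0.002, 1.0, 0.002], [1.0, 0.002, 0.0], [0.0, 0.002, -1.0]]
ft_force: [1.7, 0.8, -8.4]
width: 0.0218
```

Emit:
drive_tool([
  [[-1,0,0,-0.2,0,0,0]],
])

```text
clock: 39.18
tool_pos: [0.4456, 0.1377, 0.1369]
orientation: [[-0.003, 1.0, 0.001], [1.0, 0.003, 0.0], [0.0, 0.001, -1.0]]
ft_force: [1.7, 0.6, -8.0]
width: 0.0215
```

Emit:
drive_tool([
  [[-1,0,0,0.5,0,0,0],[-1,0,0,0.6,0,0,0],[-1,0,0,0.5,0,0,0]],
])

```text
clock: 39.43
tool_pos: [0.446, 0.1377, 0.1207]
orientation: [[-0.003, 1.0, 0.002], [1.0, 0.003, 0.0], [0.0, 0.002, -1.0]]
ft_force: [-0.5, -0.5, -2.4]
width: 0.0216
```

Emit:
drive_tool([
  [[-1,0,0,0.2,0,0,0],[-1,0,0,0.1,0,0,0],[-1,0,0,0.1,0,0,0]],
])

```text
clock: 39.68
tool_pos: [0.4457, 0.1378, 0.1173]
orientation: [[-0.003, 1.0, -0.0], [1.0, 0.003, -0.0], [-0.0, -0.0, -1.0]]
ft_force: [-4.1, -0.7, 9.5]
width: 0.0218
```

```bash
python3 -c "
from h import *
snap('side','s3')
need([.444+.178,.1375,.117],90)
f=cv2.imread('pics/s3.png'); cv2.imwrite('pics/c6.png',cv2.resize(f[200:290,180:300],None,fx=6,fy=6,interpolation=2)[:600])
"
```

```text
clock 39.7 pos [0.4457 0.1378 0.1174] yaw 90.2 w 0.022 F [-3.6 -0.8  7.1]
 shift now-axes cm [-0.07 17.63  0.03]  target-axes [-0.03 17.63  0.04] turn [-0.     0.     0.003] dist 0.176
```

View pics/c6.png

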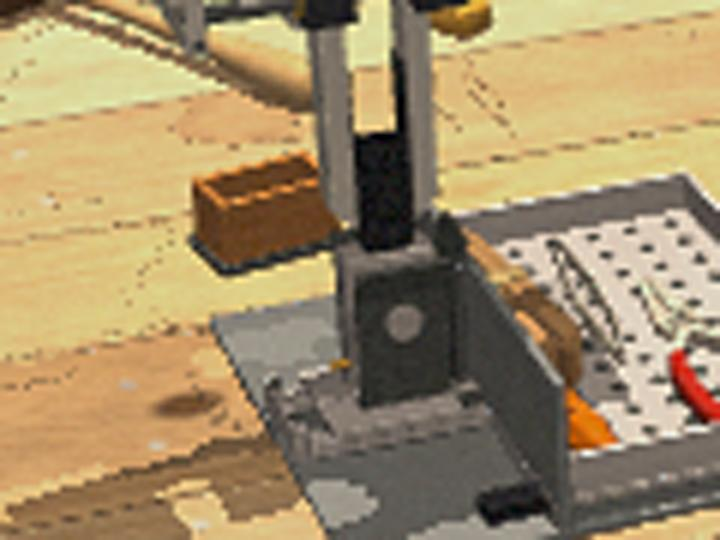

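Emit:
drive_tool([
  [[-1,0,0.5,0,0,0,0],[-1,0,0.8,0,0,0,0],[-1,0,1,0,0,0,0],[-1,0,1,0,0,0,0],[-1,0,1,0,0,0,0]],
])

```text
clock: 40.15
tool_pos: [0.4872, 0.1382, 0.1174]
orientation: [[-0.004, 1.0, -0.01], [1.0, 0.004, -0.0], [-0.0, -0.01, -1.0]]
ft_force: [-3.1, 0.2, 3.4]
width: 0.0218
```

```bash
python3 -c "
from h import *
need([.444+.178,.1375,.117],90)
"
```

```text
clock 40.1 pos [0.4872 0.1382 0.1174] yaw 90.2 w 0.022 F [-3.1  0.2  3.4]
 shift now-axes cm [-0.12 13.48 -0.09]  target-axes [-0.07 13.48  0.04] turn [-0.01   0.     0.004] dist 0.135
```

Emit:
drive_tool([
  [[-1,0,1,0,-0.005,0,0],[-1,0,1,0,-0.002,0,0],[-1,0,1,0,0,0,0],[-1,0,1,0,0,0,0],[-1,0,1,0,0,0,0],[-1,0,1,0,0,0,0],[-1,0,1,0,0,0,0],[-1,0,0.6,0,0,0,0]],
])

```text
clock: 40.82
tool_pos: [0.5751, 0.1382, 0.1175]
orientation: [[-0.002, 1.0, 0.0], [1.0, 0.002, -0.0], [-0.0, 0.0, -1.0]]
ft_force: [-2.3, -0.8, 3.4]
width: 0.0219
```

```bash
python3 -c "
from h import *
snap('side','s4')
need([.444+.178,.1375,.117],90)
"
```

```text
clock 40.9 pos [0.5764 0.1381 0.1176] yaw 90.1 w 0.022 F [ 1.9  0.6 -1.5]
 shift now-axes cm [-0.07  4.56  0.07]  target-axes [-0.06  4.56  0.06] turn [ 0.002 -0.     0.002] dist 0.046
```

View pics/s4.png

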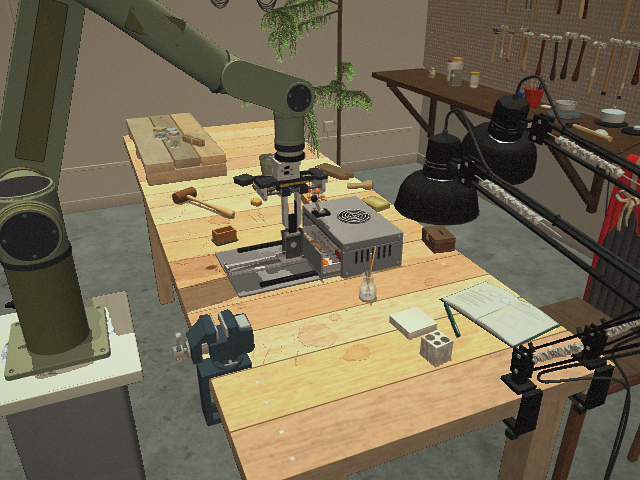

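Sliding in well, with the panel about 45 mm short of the cabinet face. Continuing.

Emit:
drive_tool([
  [[-1,0,0.8,0,0,0,0],[-1,0,1,0,0,0,0],[-1,0,1,0,0,0,0],[-1,0,0.8,0,0,0,0],[-1,0,0.4,0,0,0,0]],
])

```text
clock: 41.28
tool_pos: [0.617, 0.1386, 0.1174]
orientation: [[-0.002, 1.0, -0.004], [1.0, 0.002, 0.001], [0.001, -0.004, -1.0]]
ft_force: [-3.3, 0.5, 4.1]
width: 0.0218
```

Emit:
drive_tool([
  [[-1,0,0.3,0,0,0,0],[-1,0,0.3,0,0,0,0]],
])

```text
clock: 41.45
tool_pos: [0.6232, 0.1387, 0.1174]
orientation: [[-0.002, 1.0, -0.005], [1.0, 0.002, 0.001], [0.001, -0.005, -1.0]]
ft_force: [-4.0, 0.8, 4.3]
width: 0.0215
```

Emit:
drive_tool([
  [[-1,0,0.3,0,0,0,0],[-1,0,0.3,0,0,0,0]],
])

```text
clock: 41.62
tool_pos: [0.627, 0.1387, 0.1174]
orientation: [[-0.003, 1.0, -0.011], [1.0, 0.003, -0.0], [0.0, -0.011, -1.0]]
ft_force: [-11.6, -0.9, 9.7]
width: 0.0214
```

Emit:
drive_tool([
  [[-1,0,0.4,0,0,0,0],[-1,0,0.4,0,0,0,0]],
])

```text
clock: 41.78
tool_pos: [0.6278, 0.1387, 0.1174]
orientation: [[-0.003, 1.0, -0.03], [1.0, 0.003, -0.001], [-0.001, -0.03, -1.0]]
ft_force: [-12.1, -0.8, 9.6]
width: 0.0221
```

Emit:
drive_tool([
  [[-1,0,0.5,0,0,0,0],[-1,0,0.6,0,0,0,0]],
])

```text
clock: 41.95
tool_pos: [0.6288, 0.1389, 0.1173]
orientation: [[-0.005, 0.998, -0.055], [1.0, 0.004, -0.003], [-0.003, -0.055, -0.999]]
ft_force: [-17.4, -0.3, 13.3]
width: 0.0215
```

```bash
python3 -c "
from h import *
snap('side','s5')
need([.444+.178,.1375,.117],90)
f=cv2.imread('pics/s5.png'); cv2.imwrite('pics/c6.png',cv2.resize(f[180:290,240:410],None,fx=4.5,fy=4.5,interpolation=2)[:600])
"
```

```text
clock 42.0 pos [0.6289 0.1389 0.1172] yaw 90.2 w 0.022 F [-15.6  -0.9  13.9]
 shift now-axes cm [-0.13 -0.68  0.06]  target-axes [-0.14 -0.69  0.02] turn [-0.056  0.003  0.004] dist 0.007
```

View pics/c6.png

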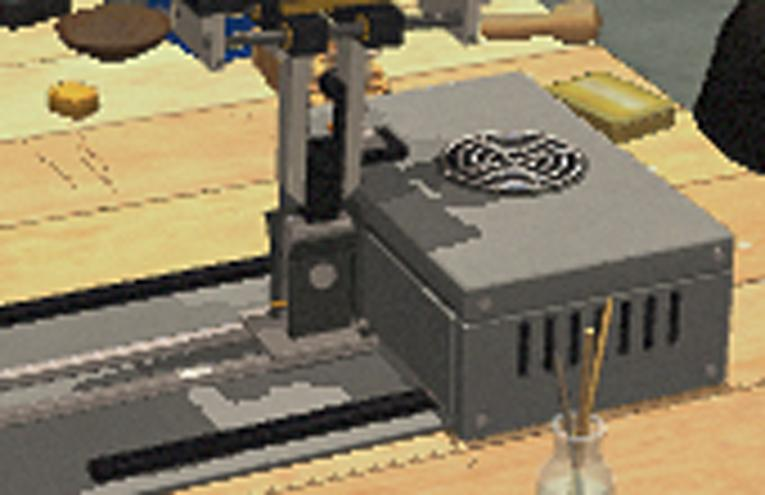

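Emit:
drive_tool([
  [[-1,0,0,0,0,0,0],[-1,0,0,0,-0.02,0,0],[-1,0,0,0,-0.02,0,0]],
])

```text
clock: 42.25
tool_pos: [0.6272, 0.1389, 0.1173]
orientation: [[-0.005, 1.0, -0.019], [1.0, 0.005, -0.003], [-0.003, -0.019, -1.0]]
ft_force: [-5.8, 0.3, 5.3]
width: 0.0219
```

```bash
python3 -c "
from h import *
need([.624,.1375,.117],90)
"
```

```text
clock 42.2 pos [0.6272 0.1389 0.1173] yaw 90.3 w 0.022 F [-5.8  0.3  5.3]
 shift now-axes cm [-0.13 -0.32  0.04]  target-axes [-0.14 -0.32  0.03] turn [-0.019  0.003  0.005] dist 0.003
```

Emit:
drive_tool([
  [[-1,0,0,0,-0.01,0,0],[-0.3,0,0,0,0,0,0],[-0.3,0,0,0,0,0,0],[-0.3,0,0,0,0,0,0]],
])

```text
clock: 42.58
tool_pos: [0.6293, 0.1388, 0.1177]
orientation: [[-0.005, 1.0, 0.002], [1.0, 0.005, -0.003], [-0.003, 0.002, -1.0]]
ft_force: [-0.4, 0.0, 0.1]
width: 0.0323
```

```bash
python3 -c "
from h import *
need([.624,.1375,.117],90)
"
```

```text
clock 42.6 pos [0.6293 0.1388 0.1177] yaw 90.3 w 0.032 F [-0.4  0.   0.1]
 shift now-axes cm [-0.13 -0.53  0.07]  target-axes [-0.13 -0.53  0.07] turn [0.002 0.003 0.005] dist 0.005
```

Emit:
drive_tool([
  [[-0.3,0,-0.1,-0.5,0,0,0],[-0.3,0,0,-1,0,0,0],[-0.3,0,0,-2,0,0,0],[-0.3,0,0,-3,0,0,0],[-0.3,0,0,-4,0,0,0],[-1,0,0,-3,0,0,0],[-1,-1,0,-1,0,0,0],[-1,0,0,0,0,0,0]],
])

```text
clock: 43.25
tool_pos: [0.6302, 0.1278, 0.2702]
orientation: [[-0.005, 1.0, 0.006], [1.0, 0.005, -0.004], [-0.004, 0.006, -1.0]]
ft_force: [0.2, 0.1, 0.9]
width: 0.0161
```

```bash
python3 -c "
from h import *
snap('wrist','w23'); snap('side','s6')
need([.61,.187,.26],90)
"
```

```text
clock 43.4 pos [0.6286 0.129  0.2669] yaw 90.3 w 0.008 F [ 0.2  0.9 -0.8]
 shift now-axes cm [ 5.82 -1.84  0.67]  target-axes [ 5.8  -1.86  0.69] turn [0.001 0.003 0.005] dist 0.061
```

View pics/w23.png

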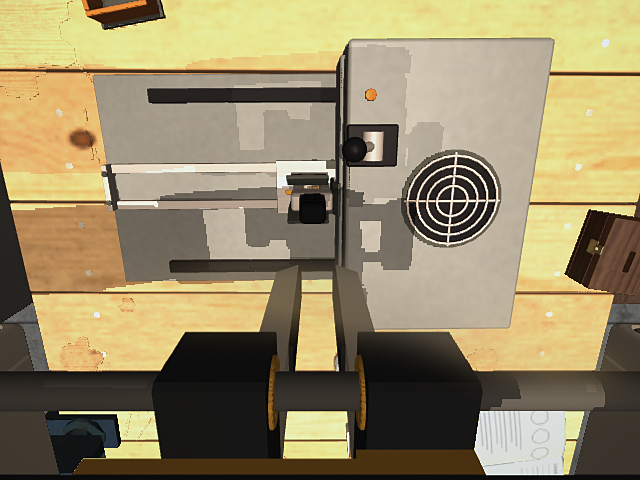

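View pics/s6.png

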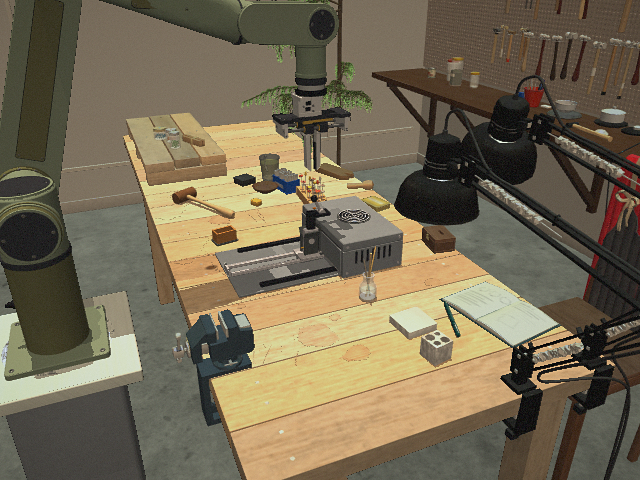

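```bash
python3 -c "
from h import *
f,K,W=load('w23')
print(onz(K,W,355,149,.147), onz(K,W,313,214,.1375))
need([.618,.189,.2],90)
"
```

```text
[0.65926436 0.19013267 0.147     ] [0.62775025 0.13729969 0.1375    ]
clock 43.4 pos [0.6286 0.129  0.2669] yaw 90.3 w 0.008 F [ 0.2  0.9 -0.8]
 shift now-axes cm [ 6.03 -1.04  6.67]  target-axes [ 6.   -1.06  6.69] turn [0.001 0.003 0.005] dist 0.091
```

Emit:
drive_tool([
  [[-1,2,-0.6,0,0,0,0],[-1,3,-0.6,1,0,0,0],[-1,1,0,3,0,0,0],[-1,0,0,2.5,0,0,0],[-1,0,0,0.5,0,0,0],[-1,0,0,0,0,0,0]],
])

```text
clock: 43.85
tool_pos: [0.6094, 0.1885, 0.1803]
orientation: [[-0.001, 1.0, -0.018], [1.0, 0.001, -0.006], [-0.006, -0.018, -1.0]]
ft_force: [-0.3, 0.6, 0.5]
width: 0.0006
```

```bash
python3 -c "
from h import *
need([.618,.19,.157],90)
"
```

```text
clock 43.9 pos [0.6094 0.1885 0.1803] yaw 90.1 w 0.001 F [-0.3  0.6  0.5]
 shift now-axes cm [0.16 0.91 2.31]  target-axes [0.15 0.86 2.33] turn [-0.018  0.006  0.001] dist 0.025
```

Emit:
drive_tool([
  [[-1,0.1,0.3,1,-0.018,0.006,0],[-1,0,0.2,0.9,0,0,0],[-1,0,0,0.4,0,0,0],[-1,0,0,0,0,0,0]],
])

```text
clock: 44.18
tool_pos: [0.6124, 0.1878, 0.1529]
orientation: [[0.0, 1.0, -0.007], [1.0, -0.0, -0.001], [-0.001, -0.007, -1.0]]
ft_force: [0.4, -0.1, -0.3]
width: 0.0003
```

```bash
python3 -c "
from h import *
need([.618,.19,.157],90)
"
```

```text
clock 44.2 pos [0.6124 0.1878 0.1529] yaw 90.0 w 0.000 F [ 0.4 -0.1 -0.3]
 shift now-axes cm [ 0.22  0.56 -0.41]  target-axes [ 0.22  0.56 -0.41] turn [-0.007  0.001 -0.   ] dist 0.007
```

Now push +x with the knob ahead (TCP to about 0.682).

Emit:
drive_tool([
  [[-1,0.2,0.8,-0.2,-0.007,0,0],[-1,0,0.8,0,0,0,0],[-1,0,0.8,0,0,0,0],[-1,0,0.8,0,0,0,0],[-1,0,0.8,0,0,0,0],[-1,0,0.8,0,0,0,0]],
])

```text
clock: 44.68
tool_pos: [0.6652, 0.19, 0.1619]
orientation: [[0.001, 1.0, 0.002], [1.0, -0.001, 0.0], [0.0, 0.002, -1.0]]
ft_force: [-0.9, 0.3, -1.2]
width: 0.0005
```

```bash
python3 -c "
from h import *
need([.683,.19,.155],90)
"
```

```text
clock 44.7 pos [0.6652 0.19   0.1619] yaw 89.9 w 0.001 F [-0.9  0.3 -1.2]
 shift now-axes cm [0.   1.78 0.7 ]  target-axes [0.   1.78 0.69] turn [ 0.002 -0.    -0.001] dist 0.019
```

Emit:
drive_tool([
  [[-1,0,0.6,0.3,0,0,0],[-1,0,0.5,0.3,0,0,0],[-1,0,0.4,0.2,0,0,0]],
])

```text
clock: 44.93
tool_pos: [0.68, 0.1903, 0.1589]
orientation: [[0.001, 1.0, -0.006], [1.0, -0.001, 0.001], [0.001, -0.006, -1.0]]
ft_force: [-23.4, -1.9, 21.4]
width: 0.0004
```

Emit:
drive_tool([
  [[-1,0,0.4,0.1,0,0,0],[-1,0,0.2,0,0,0,0]],
])

```text
clock: 45.1
tool_pos: [0.6794, 0.1902, 0.1598]
orientation: [[0.0, 1.0, -0.025], [1.0, -0.0, -0.001], [-0.001, -0.025, -1.0]]
ft_force: [-5.1, -1.1, 1.3]
width: 0.0004
```

```bash
python3 -c "
from h import *
need([.683,.19,.155],90)
snap('side','s7')
f=cv2.imread('pics/s7.png'); cv2.imwrite('pics/c6.png',cv2.resize(f[160:290,240:410],None,fx=4.5,fy=4.5,interpolation=2)[:600])
"
```

```text
clock 45.1 pos [0.6794 0.1902 0.1598] yaw 90.0 w 0.000 F [-5.1 -1.1  1.3]
 shift now-axes cm [-0.02  0.37  0.47]  target-axes [-0.02  0.36  0.48] turn [-0.025  0.001 -0.   ] dist 0.006
```

View pics/c6.png

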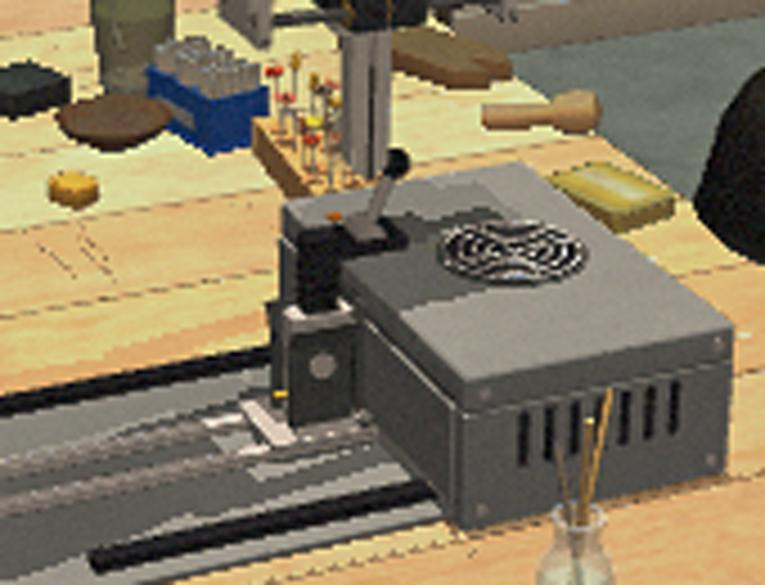

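Emit:
drive_tool([
  [[-1,0,-0.6,0,-0.02,0,0],[-1,0,-1,-0.5,0,0,0],[-1,0,-1,-3,0,0,0],[-1,0,0,-4,0,0,0],[-1,0,-3,-4,0,0,0],[-1,2,-4,-2,0,0,0],[-1,3,-4,0,0,0,0],[-1,3,-3,0,0,0,0],[-1,0,0,0,0,0,0]],
])

```text
clock: 45.9
tool_pos: [0.526, 0.2653, 0.2924]
orientation: [[0.008, 1.0, -0.004], [1.0, -0.008, 0.002], [0.002, -0.004, -1.0]]
ft_force: [-0.4, -0.5, -0.1]
width: 0.0
```

```bash
python3 -c "
from h import *
snap('wrist','w24'); snap('top','t2'); snap('side','s8')
need([.55,.3,.26],90)
f=cv2.imread('pics/t2.png'); cv2.imwrite('pics/c7.png',cv2.resize(f[130:330,170:350],None,fx=3,fy=3,interpolation=2))
f=cv2.imread('pics/s8.png'); cv2.imwrite('pics/c6.png',cv2.resize(f[160:290,240:410],None,fx=4.5,fy=4.5,interpolation=2)[:600])
"
```

```text
clock 46.0 pos [0.5302 0.2608 0.2907] yaw 89.3 w 0.001 F [ 1.  -0.2 -0.8]
 shift now-axes cm [3.96 1.94 3.05]  target-axes [3.92 1.98 3.07] turn [-0.004  0.003 -0.013] dist 0.054
```

View pics/c7.png

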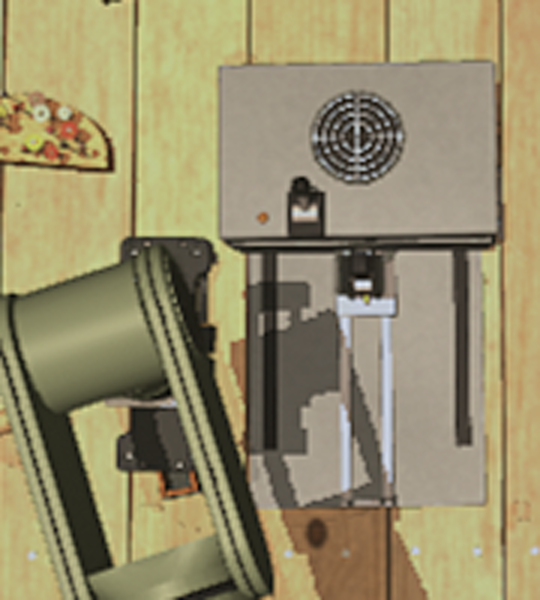

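View pics/c6.png

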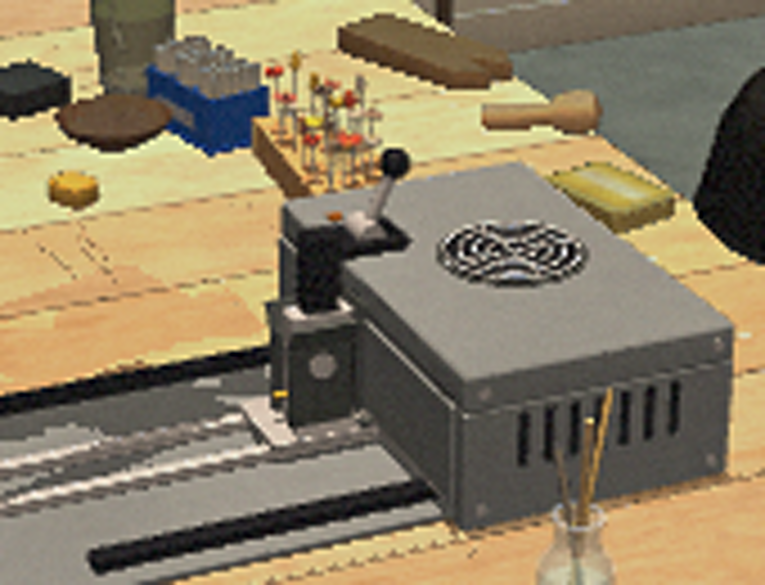

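View pics/w24.png

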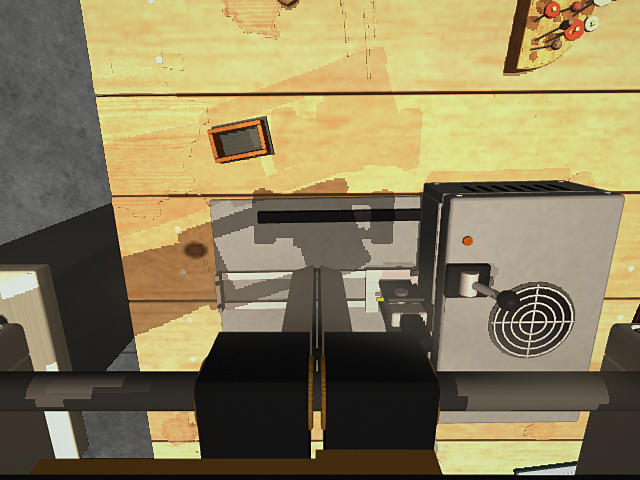

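```bash
python3 -c "
from h import *
f,K,W=load('s8'); o,d=ray(K,W,240+395/4.5,160+162/4.5)
f,K2,W2=load('t2'); o2,d2=ray(K2,W2,170+300/3,130+184/3)
A=np.array([d,-d2]).T; t=np.linalg.lstsq(A,o2-o,rcond=None)[0]; print(o+d*t[0],o2+d2*t[1])
for n,u,v,z in [('hook top',362,262,.1375),('roof L',222,234,.098),('roof R',496,234,.098),('panel L',228,246,.078),('panel R',492,244,.078)]: print(n,onz(K2,W2,170+u/3,130+v/3,z).round(4))
print(sense()['clock'])
"
```

```text
[0.70109926 0.18858939 0.14808363] [0.70080584 0.18870347 0.14804803]
hook top [0.628  0.1314 0.1375]
roof L [0.6606 0.2696 0.098 ]
roof R [0.6588 0.0043 0.098 ]
panel L [0.6514 0.2669 0.078 ]
panel R [0.6515 0.0079 0.078 ]
46.05
```

```bash
python3 -c "
from h import *
a=load('side0')[0].astype(int);b=load('s8')[0].astype(int)
d=np.abs(a-b).sum(2)
for n,(x0,x1,y0,y1) in dict(bottle=(355,382,245,305),block=(415,460,325,368)).items(): print(n,(d[y0:y1,x0:x1]>90).mean())
print(sign_off())
"
```

```text
bottle 0.0
block 0.0
the job is handed in; nothing more can be done
None
```

The job is done and handed in at 46 s of the 210 s allowed. All four tools were present and lay flat in the tray. The hook is latched on the pin, the carriage is pushed home and the switch is over to the far side.

**Setbacks:**
- The first grasp of the tweezers missed and turned them about 5°; the second held.
- The ring clamp's gap in the tray was too narrow, so I set it back on the bench. I then pushed the screwdriver aside and placed the clamp.

**Last checks:**
- **Hook:** pressed down, it stopped where the seated height was expected. A test lift met resistance (about 8 N) after some 19 mm, so I took it as latched and seated it again. I could not see the latch flap directly.
- **Carriage:** it slid in at 2–4 N and stopped hard at home. The panel is straight against the cabinet, to within the 2 mm of the camera calibration.
- **Switch:** the knob measured at x 0.701, y 0.189, z 0.148 m, against about 0.701, 0.187, 0.147 m expected for "on".
- **Flux bottle and dapping block:** no change between the first and last side pictures.
- **Forces:** the highest wrist reading at the end of a move was about 62 N, while seating the hook. Peaks within moves were not logged.

The tools were last fully seen flat in the tray just before the hook was fetched. With the carriage shut they cannot be seen.

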